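Bed a brass lamp stem in the V-block jig and clamp it

ROBOT

A 6-joint arm with a two-finger parallel gripper is mounted at the origin on the work surface. World frame = base frame: x ahead of the robot, y to its left, z up, the work surface at z = 0. Lengths are in m, angles in rad, forces in N, time in s.
With the tool pointing down it reaches from about 0.25 to 0.725 m from the base axis. Payload 4 kg.
Tool frame: the origin (TCP) lies at the very end of the fingers, on their centre line; the grasp point (between the pads) lies 19 mm behind it; z points along the fingers, y is the direction in which the jaws open and shut (so a half turn about z gives the same grasp; the last joint's range is limited). The gripper opens to 85 mm and grips with 20 to 120 N. Pads are 22 mm wide; open, the fingers measure 114 mm over their backs; the gripper's body (76 mm by 85 mm) begins 54 mm behind the grasp point. The pads swing forward as they close: fully open they stand 13 mm farther back than shut.
Start: joints at [-1.191, 0.241, 0.005, 1.335, 0, 1.571], TCP at [0.185, -0.464, 0.231] pointing down, gripper open.
Joint ranges: [-2.72, 2.72], [-1.05, 1.87], [-1.09, 1.28], [-1.99, 2.15], [-1.42, 1.44], [-3.14, 3.14]. Speed limits (rad/s): [2.79, 2.79, 3.14, 3.14, 3.14, 3.14].

INTERFACE

Orientations are given as a unit quaternion [x, y, z, w].
In Python, from workcell import bot gives the robot as it stands.
- The arm moves only by the shell command python3 -m crank 'ROWS'. ROWS is JSON, a list that holds one entry, the list of rows, each a list of 5 numbers: the shift along the tool's x, y, z in mm, then the turn about the tool's z in degrees, then the closure in counts, from 0 (fully open) to 255 (shut). In form: [[[tx, ty, tz, turn, grip], ...]]. A call has 1 to 12 rows; each row shifts and turns the pose as measured when the row begins, along the tool's axes as they then stand; what a row does not reach is not made up. A row lasts 1/8 s, in which the tool goes at most 62.5 mm and 10.7 degrees, less where a joint would pass 70% of its speed; a pose out of reach is approached as far as the arm can. A call is refused whole if a number of a shift passes 62.5 or a number of a turn 10.7, either way. A call with a gripper value outside its range is refused whole. The fingers move at their own pace and stop on an object; the grip force is fixed at half the most. Time passes only in rows, so rows that do not move let the fingers close. It gives the time, the measured TCP pose, the force and the opening at its end, in the units of the state.
- bot.get_obs(): the state, without advancing time (a new reading comes with each control period).
- bot.camera(name): name is "side" or "top"; returns a dict with "img" (384x512x3 uint8, blue, green, red), "depth" (384x512 float32, m along the optical axis (not along the pixel's ray), 0 where there is no reading), "fx", "fy", "cx", "cy" (pixels), "R" (3x3) and "t" (3): a world point X has camera coordinates R X + t. Camera axes: x right, y down, z forward; pixel columns grow to the right and rows downward; lengths in m; the calibration is good to about 2 mm. A picture is of the moment at which its call begins.
- bot.job_done(): hands the job in, once; it reports no verdict.
The state is a dict: "clock": time; "joint_pos": joint angles; "joint_vel": joint speeds; "tau": joint torques, N m; "eef_pos": TCP position; "tool_rot": TCP orientation; "ft_force": force on the tool from outside, world axes, zero at the start; "ft_torque": the same for the moment, N m; "grip_width": finger opening in m.
Only numpy, scipy, OpenCV 4.12 (cv2) and the standard library are available. Lean on these libraries where they do the work, as an engineer would, in place of code of your own. Each camera call takes 0.05 s, during which the arm holds its last target.

TASK

Take the brass lamp stem off its wooden rest and lower it gently into the two V-blocks of the clamping jig so that it beds in both of them, with the shoulder of its cup drawn up against the end face of the V-block, without a gap, and bed it down there with a firm push of about 10 N while your fingers are still on it. Then swing the strap clamp over, press it down on the stem with a firm fingertip push and leave it lying on the stem. The tube is thin: nothing may be dropped, slammed or forced, and the other things on the bench stay where they are.

Things in the scene. Friction and masses are not known exactly. Their poses are not given: they have to be found in the camera images.
- stem: Brass lamp stem, loose, about 0.3 kg: a round tube 24 mm in diameter and 190 mm long along its y axis, with a cup 38 mm in diameter, 45 mm long on its +y end. Origin on the axis, near the balance point, 70 mm from the cup's shoulder (tube from y = -120 to +70 mm): the place to grip it, across, from above. Starts lying level on its rest.
- shoulder (a point): The cup's shoulder on the stem: the point on the stem's axis at its y = +70 mm, where the tube meets the cup.
- rest: Wooden rest, fixed: an 80 x 180 mm board with two notched uprights 14 mm thick at its y = +50 and -90 mm, up to 59 mm high, which carry the stem along the rest's y, axis 53 mm above the table, cup towards +y. Free room for fingers between the uprights. Origin on the table, about under the stem's origin.
- jig: Clamping jig, fixed: a 130 x 240 x 12 mm steel base; on it a platen with two grey V-blocks (90 degree V, mouth 50 mm wide, open upwards) in line along the jig's y, spanning y = +40 to +70 and -100 to -70 mm. Between them fingers have room down to 22 mm above the table (platen lowest). Origin on the table under the middle of the seat; x across the V, y along it, towards where the cup goes.
- seat (a point): Where the stem's origin lies when seated, for the platen at its lowest: 58 mm above the table, in the jig's axes. The platen is set 0 to 22 mm above its lowest and stays there; this is NOT measured by any pose: feel for it. So the real seat is 0 to 22 mm higher. The V-blocks reach 8 mm above the real seat and 38 mm to either side.
- v_face (a point): Middle of the outer end face of the V-block at the jig's y = +70 mm, at the height of seat. The stem goes in with the cup hanging outside, beyond this face, and its shoulder against the face.
- strap (a joint): Strap clamp's hinge angle (rad): 0 = strap level, lying towards the jig's +x over the V-block at y = -85 mm; grows as it swings up and back towards the jig's -x; upright at 1.57, limit 1.85. It starts upright or leaning back, its end 190 mm above the table: do not sweep it down. Light, damped hinge: past upright it stays, well below it sinks shut by its weight, slowly. On the seated stem it comes to rest at -0.2 to 0.2, by platen setting.
- strap_hinge (a point): The strap's hinge axis (along the jig's y), at the jig's x = -56, y = -85 mm, 95 mm above the table.
- strap_tip (a point): Middle of the outer (when shut: upper) face of the red end grip of the strap, 81 mm from the hinge along the strap and 8 mm off the hinge plane. The strap is an 18 mm wide, 8 mm thick steel bar; the grip is 30 mm long, 20 mm wide, 14 mm thick. Push here to close it and to press.
- strap_pad (a point): Lowest point of the strap's black round foot, 56 mm from the hinge and 14 mm below the strap's middle plane, which bears on top of the stem. A firm push is 9 to 18 N at the foot, which is about 6 to 12 N at the red grip.
- black_socket: Black plastic lamp socket, 36 mm wide, 45 mm high, loose bystander: leave it alone.
- brass_collar: Brass ring collar, 48 mm wide, 16 mm high, loose bystander: leave it alone.
- screwdriver: Screwdriver, bystander: leave it alone.
- oil: Yellow oil bottle, 130 mm high, bystander: leave it alone.
- mug: Blue mug, bystander: leave it alone.
- hammer: Hammer, bystander: leave it alone.
- flux: Amber jar with a black cap, 70 mm high, bystander: leave it alone.
Mind the look-alikes: they are no part of the job. There is more than one size of the stem; the job needs the larger.

How it is judged:
By the outcome, as a careful person would: the job done as asked, in the order asked, and still so for the second after the job is handed in, with the robot touching nothing.
It also fails if it takes over 72 s, if anything falls off the work surface, if the arm or the gripper's body presses on something with over 40 N, if the wrist force passes 120 N, or if a joint passes its speed limit or range.

## Working session

There is one attempt and no reset: what is moved stays moved. The work goes in short steps, Python scripts to look and compute and a shell command to move; the robot and the scene stay as the last step left them, time stands still between calls to the robot, and variables do not carry over. Pictures are saved under pics/ and viewed, and the job is handed in when it is done.

```bash
ls; mkdir -p pics
python3 - <<'E'
from workcell import bot
import cv2,numpy as np,pickle
o=bot.get_obs();print({k:np.round(v,4) for k,v in o.items()})
for n in("top","side"):
    c=bot.camera(n);pickle.dump(c,open(f"pics/{n}0.pkl","wb"));cv2.imwrite(f"pics/{n}0.png",c["img"]);print(n,c["fx"],c["fy"],c["cx"],c["cy"],np.round(c["R"],3),np.round(c["t"],3))
E
```

```text
pics
{'clock': np.float64(0.0), 'joint_pos': array([-1.191 ,  0.2414,  0.0037,  1.3352,  0.    ,  1.5708]), 'joint_vel': array([-0.0007,  0.0006,  0.0019, -0.0008,  0.0005,  0.0001]), 'tau': array([ 7.00000e-04, -3.72313e+01,  2.52410e+01,  1.69000e-02,
       -1.00000e-04,  0.00000e+00]), 'eef_pos': array([ 0.1851, -0.4638,  0.2304]), 'tool_rot': array([ 9.820e-01,  1.888e-01, -2.000e-04, -1.000e-03]), 'ft_force': array([ 0.6187, -0.7317, -0.2664]), 'ft_torque': array([ 0.039 , -0.0034,  0.0234]), 'grip_width': np.float64(0.0853)}
top 468.16144015220766 468.16144015220766 257.74004275636014 192.48262233499472 [[ 0.025 -1.     0.009]
 [-0.992 -0.026 -0.123]
 [ 0.124 -0.006 -0.992]] [-0.008  0.53   1.491]
side 407.59012739375476 407.59012739375476 258.8730243607843 194.7472471649058 [[ 0.978 -0.209 -0.016]
 [-0.166 -0.722 -0.671]
 [ 0.129  0.659 -0.741]] [-0.516  0.14   1.143]
```

View pics/top0.png

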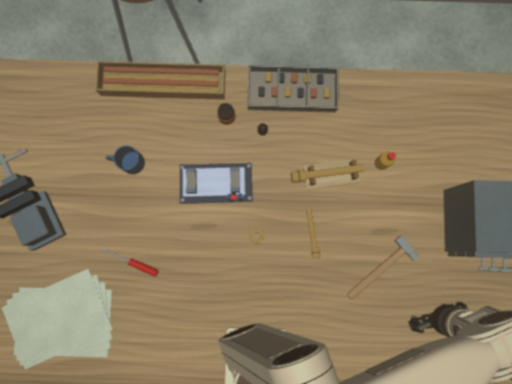

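View pics/side0.png

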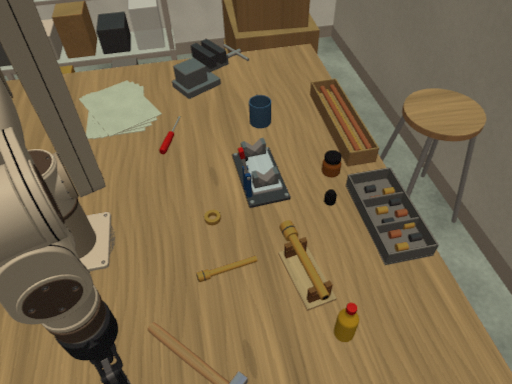

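The top view shows two stem candidates. The one at (325,173) lies on the wooden rest and is the larger. The one at (313,235) is small and lies on the bench, so it is the decoy. The jig is at (216,183), with the red grip at about (234,197). Next I enlarge both areas.

Run:
```python
import cv2,pickle,numpy as np
t=pickle.load(open("pics/top0.pkl","rb"))["img"];s=pickle.load(open("pics/side0.pkl","rb"))["img"]
def crop(im,x,y,w,h,k,n): cv2.imwrite(n,cv2.resize(im[y:y+h,x:x+w],None,fx=k,fy=k,interpolation=cv2.INTER_CUBIC))
a=crop(t,170,150,90,64,8,"pics/tj.png");crop(t,280,145,120,64,6,"pics/ts.png")
crop(s,220,130,80,80,7,"pics/sj.png");crop(s,190,210,150,100,5,"pics/ss.png")
```

```text
(no output)
```

View pics/tj.png

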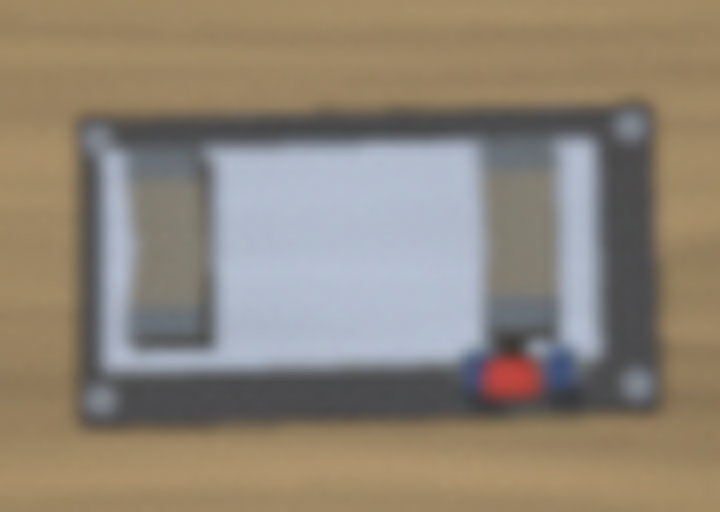

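View pics/ts.png

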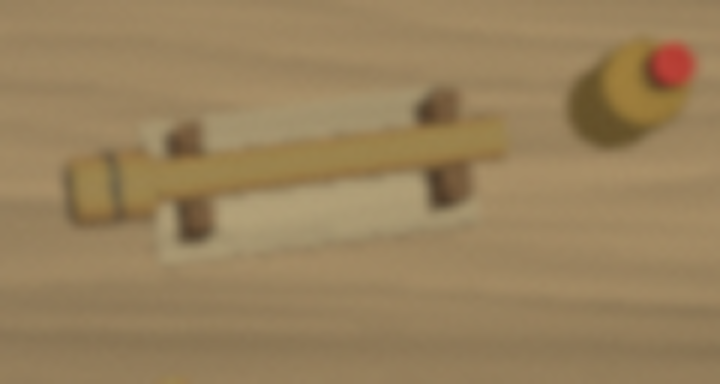

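View pics/sj.png

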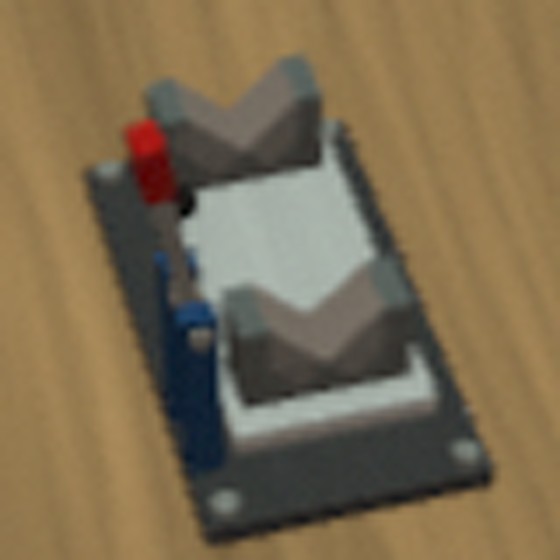

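View pics/ss.png

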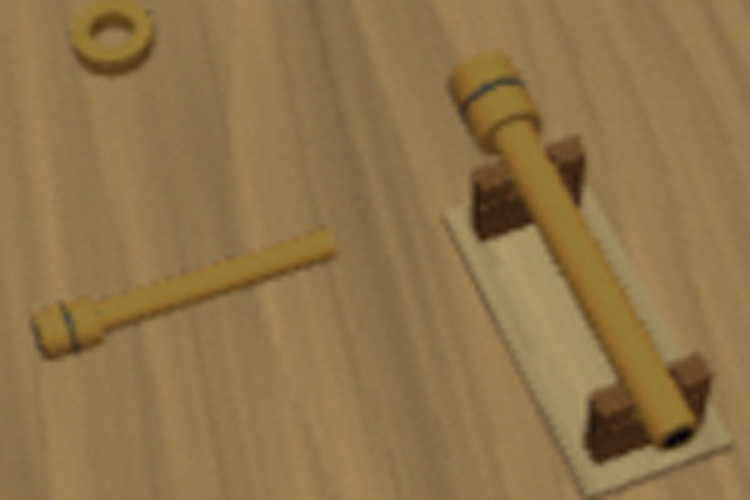

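```bash
cat > h.py <<'E'
import numpy as np,pickle
def ray(c,u,v,z):
    R,t=np.array(c["R"]),np.array(c["t"])
    C=-R.T@t; d=R.T@np.array([(u-c["cx"])/c["fx"],(v-c["cy"])/c["fy"],1]); return C+d*(z-C[2])/d[2]
def proj(c,X):
    p=np.asarray(c["R"])@np.asarray(X)+c["t"]; return c["fx"]*p[0]/p[2]+c["cx"],c["fy"]*p[1]/p[2]+c["cy"]
def cloud(c):
    D=c["depth"];v,u=np.mgrid[:D.shape[0],:D.shape[1]]
    P=np.stack([(u-c["cx"])/c["fx"]*D,(v-c["cy"])/c["fy"]*D,D],-1)
    W=(P-np.array(c["t"]))@np.array(c["R"]); W[D==0]=np.nan; return W
L=lambda n:pickle.load(open(f"pics/{n}.pkl","rb"))
E
python3 - <<'E'
from h import *
np.set_printoptions(precision=4,suppress=True)
t=L("top0");s=L("side0")
print("jig corners top");
J=[]
for x,y in [(80,118),(650,103),(655,408),(82,425)]:
    J.append(ray(t,170+x/8,150+y/8,.012));print(J[-1])
J=np.array(J)
for x,y in [(85,172),(338,122),(492,482),(210,540)]: print("side",ray(s,220+x/7,130+y/7,.012))
print("ctr",J.mean(0), np.linalg.norm(J[0]-J[1]),np.linalg.norm(J[1]-J[2]))
print("cup end",ray(t,280+68/6,145+193/6,.053),"tube end",ray(t,280+506/6,145+137/6,.053),"shoulder",ray(t,280+155/6,145+180/6,.053))
print("side cup end, tube end",ray(s,190+483/5,210+60/5,.053),ray(s,190+675/5,210+435/5,.053))
for n,c in(("top",t),("side",s)):
    W=cloud(c); m=(W[...,2]>.045)&(W[...,2]<.09)&(W[...,0]>.45)&(W[...,0]<.62)&(W[...,1]>-.33)&(W[...,1]<-.05)
    P=W[m];print(n,len(P),P.min(0),P.max(0),np.median(P,0))
    top=P[P[:,2]>.06]; q=top[:,:2]; mu=q.mean(0);v=np.linalg.svd(q-mu)[2][0]; print("axis",mu,v,np.degrees(np.arctan2(-v[0],v[1])), (( q-mu)@v).min(),((q-mu)@v).max())
E
```

```text
jig corners top
[0.6189 0.266  0.012 ]
[0.6316 0.0298 0.012 ]
[0.5043 0.0243 0.012 ]
[0.4911 0.2593 0.012 ]
side [0.4908 0.2573 0.012 ]
side [0.617  0.2649 0.012 ]
side [0.6291 0.0219 0.012 ]
side [0.5041 0.0168 0.012 ]
ctr [0.5615 0.1449 0.012 ] 0.23649930948893022 0.1274622587547362
cup end [ 0.5806 -0.1011  0.053 ] tube end [ 0.6175 -0.3371  0.053 ] shoulder [ 0.5889 -0.1478  0.053 ]
side cup end, tube end [ 0.5861 -0.0927  0.053 ] [ 0.6174 -0.3314  0.053 ]
top 661 [ 0.5624 -0.3299  0.045 ] [ 0.62   -0.0984  0.0794] [ 0.5959 -0.1888  0.0642]
axis [ 0.5956 -0.1986] [ 0.1398 -0.9902] -171.96631075820252 -0.10075506499202232 0.13309810740435044
side 1021 [ 0.5593 -0.3299  0.0452] [ 0.6199 -0.0991  0.0747] [ 0.5938 -0.2028  0.0636]
axis [ 0.5947 -0.2094] [ 0.1512 -0.9885] -171.3034275816148 -0.11144270038101749 0.1223738869254946
```

Run:
```python
from h import *
import cv2
np.set_printoptions(precision=4,suppress=True,linewidth=160)
yaw=np.radians(3.1);ex=np.array([np.cos(yaw),np.sin(yaw)]);ey=np.array([-np.sin(yaw),np.cos(yaw)]);c0=np.array([.561,.1425])
for n in("top","side"):
    c=L(n+"0");W=cloud(c);q=W[...,:2]-c0;a=q@ex*1000;b=q@ey*1000;z=W[...,2]*1000
    m=(abs(a)<75)&(abs(b)<130)
    print(n,"base z",np.nanmedian(z[m&(z<18)&(z>6)]))
    k=m&(z>7)&(z<17);print("base ext a",np.percentile(a[k],[0,1,99,100]),"b",np.percentile(b[k],[0,1,99,100]))
    k=m&(z>17)&(abs(a)<40)&(abs(b-10)<40);print("platen z",np.median(z[k]),z[k].std())
    k=m&(z>50)&(a>-45)
    for nm,kk in(("cup block",k&(b>0)),("strap block",k&(b<0))):
        print(nm,kk.sum(),"a",np.percentile(a[kk],[0,2,50,98,100]),"b",np.percentile(b[kk],[0,2,50,98,100]),"z",np.percentile(z[kk],[50,90,98,100]))
    k=m&(z>66);img=(k*255).astype(np.uint8)
    k=m&(z>100)
    if k.any():print("strap a",np.percentile(a[k],[0,50,100]),"b",np.percentile(b[k],[0,50,100]),"zmax",z[k].max())
# stem
for n in("top","side"):
    c=L(n+"0");W=cloud(c).reshape(-1,3)
    P=W[(W[:,2]>.045)&(W[:,2]<.09)&(W[:,0]>.45)&(W[:,0]<.65)&(W[:,1]>-.36)&(W[:,1]<-.05)]
    d=np.array([-.145,.989]);d/=np.linalg.norm(d);e=np.array([d[1],-d[0]])
    o=np.array([.597,-.212]);s=(P[:,:2]-o)@d*1e3;x=(P[:,:2]-o)@e*1e3;z=P[:,2]*1e3
    print(n,"s range",np.percentile(s,[0,.5,99.5,100]))
    for lo in range(-120,120,20):
        k=(s>lo)&(s<lo+20)&(z>59)
        if k.sum()>3: print(lo+10,k.sum(),"x",x[k].min().round(1),x[k].max().round(1),"mid",x[k].mean().round(1),"z",np.percentile(z[k],[50,95]))
```

```text
top base z 12.226953327159547
base ext a [-73.6486 -63.4675  67.1712  73.885 ] b [-128.518  -115.4002  123.6634  124.3128]
platen z 39.36076764966556 3.318270181966954
cup block 263 a [-37.1506 -36.3627   3.4012  38.9915  40.2422] b [21.8093 64.0707 78.052  93.898  95.2842] z [75.0181 85.626  89.4282 94.6026]
strap block 242 a [-37.1313 -36.5918   2.9188  38.5256  39.4523] b [-75.8725 -75.6825 -61.1001 -46.8982 -46.6222] z [77.2391 85.3857 88.1902 92.4021]
strap a [-74.8679 -59.5618 -46.607 ] b [-84.7895 -63.313  -38.3311] zmax 197.2076815701084
side base z 12.544667349624328
base ext a [-70.3921 -66.3166  63.1426  64.5776] b [-120.4063 -117.0259  117.4231  123.725 ]
platen z 39.39100877432789 1.8780514350995754
cup block 275 a [-39.1407 -37.7086   2.7497  35.8459  37.3489] b [60.4495 61.2424 67.7442 94.0886 97.9732] z [71.4341 83.6919 85.9783 88.1639]
strap block 346 a [-39.5114 -39.05     1.2118  36.2785  37.5269] b [-79.8784 -77.7202 -70.3157 -45.0743 -43.3468] z [70.4569 83.0771 84.9422 87.3801]
strap a [-74.7863 -63.3856 -49.481 ] b [-86.329  -68.3951 -37.626 ] zmax 195.21914965
[... 563 characters left out ...]
[70.3361 77.5848]
110 50 x -18.2 18.5 mid 0.4 z [70.3623 77.3939]
side s range [-122.5638 -121.8665  111.6945  114.3204]
-110 73 x -10.5 12.1 mid 0.1 z [64.3141 67.9346]
-90 121 x -28.7 30.9 mid 0.6 z [61.6502 66.9742]
-70 63 x -10.1 11.1 mid -0.5 z [63.8391 67.1702]
-50 64 x -10.4 10.7 mid -1.1 z [64.3484 67.0825]
-30 55 x -10.9 10.6 mid -0.7 z [64.7436 68.4648]
-10 57 x -10.9 10.2 mid -1.1 z [64.6649 68.1432]
10 48 x -10.4 9.3 mid -1.8 z [64.0434 67.2284]
30 61 x -29.5 21.2 mid -2.2 z [63.9364 67.4728]
50 91 x -28.0 28.2 mid -1.9 z [61.9321 67.023 ]
70 88 x -18.5 15.9 mid -2.2 z [66.786 73.476]
90 80 x -19.6 17.2 mid -4.6 z [70.0714 73.5551]
110 54 x -20.3 15.7 mid -4.2 z [70.1048 73.9857]
```

```bash
cat > st.py <<'E'
import sys
from workcell import bot
import numpy as np
from scipy.spatial.transform import Rotation as Ro
np.set_printoptions(precision=4,suppress=True)
# usage: st.py x y z(mm of TCP) jawangle(deg world)
o=bot.get_obs();R=Ro.from_quat(o["tool_rot"]).as_matrix();p=o["eef_pos"]*1000
ja=np.degrees(np.arctan2(R[1,1],R[0,1]))
print("t",round(float(o["clock"]),2),"tcp",p,"jaw",round(ja,2),"toolz",R[:,2],"F",o["ft_force"].round(2),"M",o["ft_torque"].round(2),"w",round(float(o["grip_width"])*1000,1))
if len(sys.argv)>4:
    a=[float(v) for v in sys.argv[1:5]]; print("tool delta mm",(R.T@(np.array(a[:3])-p)).round(1),"turn",round(-((a[3]-ja+90)%180-90),2))
E
python3 -m crank '[[[0,0,0,-10.7,0],[0,0,0,-10.7,0],[0,0,0,-10.7,0],[0,0,0,-10.7,0],[0,0,0,-10.7,0],[0,0,0,-10.7,0],[0,0,0,-10.7,0]]]'; python3 st.py 597.5 -213 180 8.8
```

```text
clock: 0.98
eef_pos: [0.1841, -0.4612, 0.2266]
tool_rot: [0.661, 0.751, 0.002, -0.005]
ft_force: [-0.2, 0.6, 0.3]
grip_width: 0.0854
t 0.97 tcp [ 184.1253 -461.2371  226.5535] jaw 7.27 toolz [-0.004   0.0101 -0.9999] F [-0.25  0.61  0.3 ] M [ 0.   -0.01  0.  ] w 85.4
tool delta mm [193.4 441.6  47.4] turn -1.53
```

```bash
python3 -m crank '[[[24,55,0,-1.5,0],[24,55,0,0,0],[24,55,0,0,0],[24,55,0,0,0],[24,55,0,0,0],[24,55,0,0,0],[24,55,0,0,0],[20,45,0,0,0],[0,0,0,0,0]]]'; python3 st.py 597.5 -213 180 8.8
```

```text
clock: 2.1
eef_pos: [0.5915, -0.2042, 0.2209]
tool_rot: [0.652, 0.758, 0.001, -0.008]
ft_force: [0.1, -0.4, -0.8]
grip_width: 0.0855
t 2.1 tcp [ 591.5469 -204.192   220.932 ] jaw 8.57 toolz [-0.0107  0.0131 -0.9999] F [ 0.08 -0.36 -0.78] M [-0.02  0.03 -0.01] w 85.5
tool delta mm [-10.2   4.9  40.7] turn -0.23
```

```bash
python3 -m crank '[[[-10,5,40,0,0],[0,0,30,0,0],[0,0,0,0,0]]]'; python3 st.py 597.5 -213 34 8.8
python3 - <<'E'
from workcell import bot
import cv2,pickle
for n,b in(("top",(270,110,130,110)),("side",(200,160,160,150))):
    c=bot.camera(n);pickle.dump(c,open(f"pics/{n}1.pkl","wb"));x,y,w,h=b
    cv2.imwrite(f"pics/{n}1.png",cv2.resize(c["img"][y:y+h,x:x+w],None,fx=5,fy=5,interpolation=cv2.INTER_CUBIC)[:600])
E
```

```text
clock: 2.48
eef_pos: [0.5958, -0.2131, 0.1482]
tool_rot: [0.652, 0.758, 0.0, -0.009]
ft_force: [-0.2, 0.7, 0.2]
grip_width: 0.0851
t 2.48 tcp [ 595.7871 -213.0672  148.2027] jaw 8.58 toolz [-0.0134  0.0129 -0.9998] F [-0.17  0.71  0.17] M [ 0.01 -0.01 -0.02] w 85.1
tool delta mm [ -1.9   3.  114.2] turn -0.22
```

View pics/top1.png

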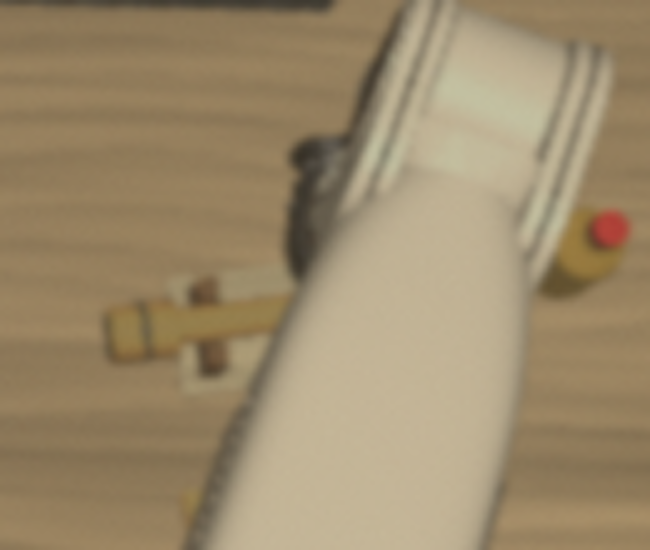

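View pics/side1.png

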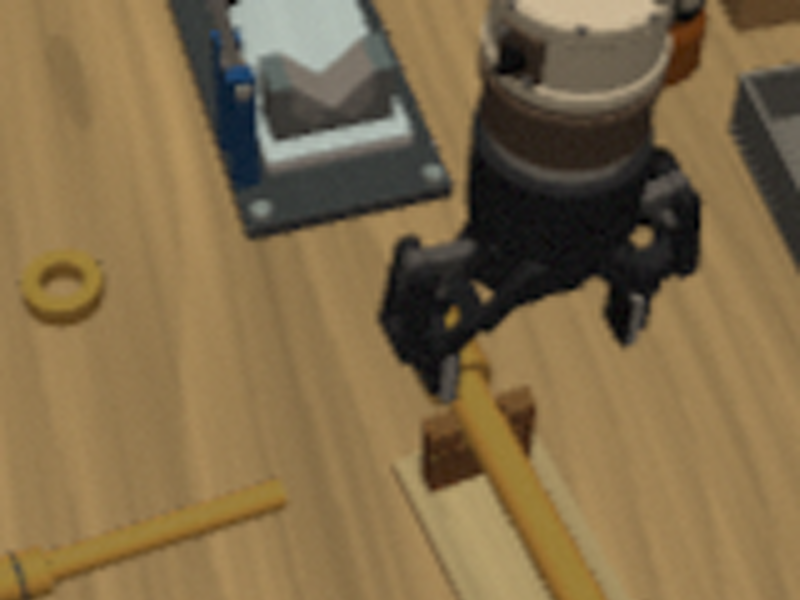

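The gripper straddles the stem, with the fingers either side of the tube and clear of both uprights. I go down now.

```bash
python3 -m crank '[[[-1,2,35,-0.2,0],[0,0.5,30,0,0],[0,0,25,0,0],[0,0,14,0,0],[0,0,7,0,0],[0,0,0,0,0]]]'; python3 st.py 597.5 -213 35 8.8
```

```text
clock: 3.32
eef_pos: [0.6068, -0.2183, 0.0507]
tool_rot: [0.652, 0.758, 0.005, 0.004]
ft_force: [-0.8, 0.3, 0.8]
grip_width: 0.0859
t 3.33 tcp [ 606.7878 -218.3037   50.6636] jaw 8.61 toolz [ 0.0123  0.0032 -0.9999] F [-0.83  0.25  0.8 ] M [-0.06  0.01 -0.04] w 85.9
tool delta mm [ 6.6 -8.6 15.6] turn -0.19
```

```bash
python3 -m crank '[[[4,-5,0,0,0],[2,-3,0,0,0],[0,0,0,0,0]]]'; python3 st.py 597.5 -213 35 8.8
```

```text
clock: 3.7
eef_pos: [0.5988, -0.2138, 0.0533]
tool_rot: [0.652, 0.758, 0.006, 0.006]
ft_force: [-0.1, 0.1, 0.3]
grip_width: 0.0853
t 3.7 tcp [ 598.7725 -213.7545   53.2575] jaw 8.61 toolz [ 0.0162  0.0018 -0.9999] F [-0.14  0.09  0.3 ] M [-0.01  0.    0.02] w 85.3
tool delta mm [ 0.9 -1.4 18.2] turn -0.19
```

```bash
python3 -m crank '[[[0,-1,9,0,0],[0,-1,6,0,0],[0,0,3,0,0],[0,0,0,0,0]]]'; python3 st.py 597.5 -213 35 8.8
```

```text
clock: 4.2
eef_pos: [0.5968, -0.214, 0.0336]
tool_rot: [0.652, 0.758, 0.006, 0.005]
ft_force: [0.6, 0.1, 0.2]
grip_width: 0.0855
t 4.2 tcp [ 596.7959 -213.9621   33.6413] jaw 8.61 toolz [ 0.0158  0.0019 -0.9999] F [0.65 0.14 0.24] M [0.05 0.06 0.04] w 85.5
tool delta mm [ 0.8  0.9 -1.3] turn -0.19
```

```bash
python3 -m crank '[[[0,0,0,0,150],[0,0,0,0,150],[0,0,0,0,150],[0,0,0,0,165]]]'; python3 st.py 597.5 -213 35 8.8; python3 -m crank '[[[0,0,0,0,175],[0,0,0,0,180],[0,0,0,0,190]]]'; python3 st.py 597.5 -213 35 8.8
```

```text
clock: 4.7
eef_pos: [0.5973, -0.2141, 0.034]
tool_rot: [0.652, 0.758, 0.006, 0.006]
ft_force: [-0.1, -0.1, 0.9]
grip_width: 0.0302
t 4.7 tcp [ 597.284  -214.1122   34.0214] jaw 8.61 toolz [ 0.0166  0.0017 -0.9999] F [-0.11 -0.09  0.9 ] M [0.   0.02 0.01] w 30.2
tool delta mm [ 1.1  0.4 -1. ] turn -0.19
clock: 5.08
eef_pos: [0.5982, -0.2141, 0.0345]
tool_rot: [0.652, 0.758, 0.007, 0.006]
ft_force: [1.7, 0.4, -0.5]
grip_width: 0.0225
t 5.08 tcp [ 598.1722 -214.0536   34.5371] jaw 8.64 toolz [ 0.0185  0.0016 -0.9998] F [ 1.71  0.44 -0.47] M [ 0.16 -0.32  0.06] w 22.5
tool delta mm [ 1.1 -0.5 -0.5] turn -0.16
```

```bash
python3 -m crank '[[[0,0,0,0,255],[0,0,0,0,255],[0,0,0,0,255]]]'; python3 st.py 597.5 -213 35 8.8; python3 -m crank '[[[0,0,-5,0,255],[0,0,-8,0,255],[0,0,-12,0,255],[0,0,-20,0,255],[0,0,0,0,255]]]'; python3 st.py 597.5 -213 80 8.8
```

```text
clock: 5.45
eef_pos: [0.5982, -0.2141, 0.0346]
tool_rot: [0.652, 0.758, 0.007, 0.007]
ft_force: [0.6, 0.4, 0.1]
grip_width: 0.0224
t 5.45 tcp [ 598.1864 -214.0516   34.5687] jaw 8.65 toolz [ 0.0184  0.0014 -0.9998] F [0.58 0.43 0.13] M [ 0.02 -0.21 -0.  ] w 22.4
tool delta mm [ 1.1 -0.5 -0.4] turn -0.15
clock: 6.08
eef_pos: [0.5947, -0.2137, 0.0801]
tool_rot: [0.652, 0.758, 0.005, 0.004]
ft_force: [0.1, 0.5, -3.5]
grip_width: 0.0224
t 6.08 tcp [ 594.679  -213.7209   80.1473] jaw 8.61 toolz [ 0.0121  0.0026 -0.9999] F [ 0.09  0.53 -3.53] M [-0.03  0.    0.01] w 22.4
tool delta mm [0.3 2.9 0.2] turn -0.19
```

```bash
python3 -m crank '[[[0,0,-30,0,255],[0,0,-40,0,255],[0,0,-40,0,255],[0,0,-25,0,255],[0,0,0,2.5,255],[0,0,0,3,255],[0,0,0,0,255]]]'; python3 st.py 575 171.8 220 3.1
```

```text
clock: 6.95
eef_pos: [0.5879, -0.2138, 0.2149]
tool_rot: [0.689, 0.725, 0.002, -0.002]
ft_force: [0.0, 0.2, -2.5]
grip_width: 0.0221
t 6.95 tcp [ 587.9367 -213.7962  214.8908] jaw 2.87 toolz [-0.0002  0.0048 -1.    ] F [ 0.05  0.17 -2.47] M [0.03 0.02 0.  ] w 22.1
tool delta mm [385.8   6.4  -3.2] turn -0.23
```

```bash
python3 -m crank '[[[15,1,-2,0,255],[30,1,-2,0,255],[40,1,-1,0,255],[45,1,0,0,255],[45,1,0,0,255],[40,1,0,0,255],[25,0,0,0,255],[0,0,0,0,255]]]'; python3 st.py 575 171.8 220 3.1
```

```text
clock: 7.95
eef_pos: [0.5774, 0.0402, 0.2188]
tool_rot: [0.686, 0.727, 0.001, -0.006]
ft_force: [-0.5, 0.2, -2.8]
grip_width: 0.0224
t 7.95 tcp [577.3893  40.2243 218.8458] jaw 3.3 toolz [-0.0072  0.009  -0.9999] F [-0.51  0.24 -2.82] M [-0.02  0.03  0.05] w 22.4
tool delta mm [131.5   5.2   0. ] turn 0.2
```

```bash
python3 -m crank '[[[25,1,-1,0,255],[40,1,0,0,255],[40,1,0,0,255],[20,1,0,0.2,255],[0,0,0,0,255],[0,0,0,0,255]]]'; python3 st.py 559.4 171.8 220 3.1;  python3 - <<'E'
from workcell import bot
import cv2,pickle
for n,b in(("top",(150,100,160,120)),("side",(180,90,160,120))):
    c=bot.camera(n);pickle.dump(c,open(f"pics/{n}2.pkl","wb"));x,y,w,h=b
    cv2.imwrite(f"pics/{n}2.png",cv2.resize(c["img"][y:y+h,x:x+w],None,fx=5,fy=5,interpolation=cv2.INTER_CUBIC)[:600])
E
```

```text
clock: 8.7
eef_pos: [0.5726, 0.1662, 0.2198]
tool_rot: [0.688, 0.726, -0.001, -0.006]
ft_force: [0.1, 0.8, -4.6]
grip_width: 0.022
t 8.7 tcp [572.59   166.1894 219.8262] jaw 3.03 toolz [-0.0099  0.0058 -0.9999] F [ 0.07  0.79 -4.6 ] M [-0.03  0.03  0.04] w 22.0
tool delta mm [  6.3 -12.9  -0. ] turn -0.07
```

View pics/top2.png

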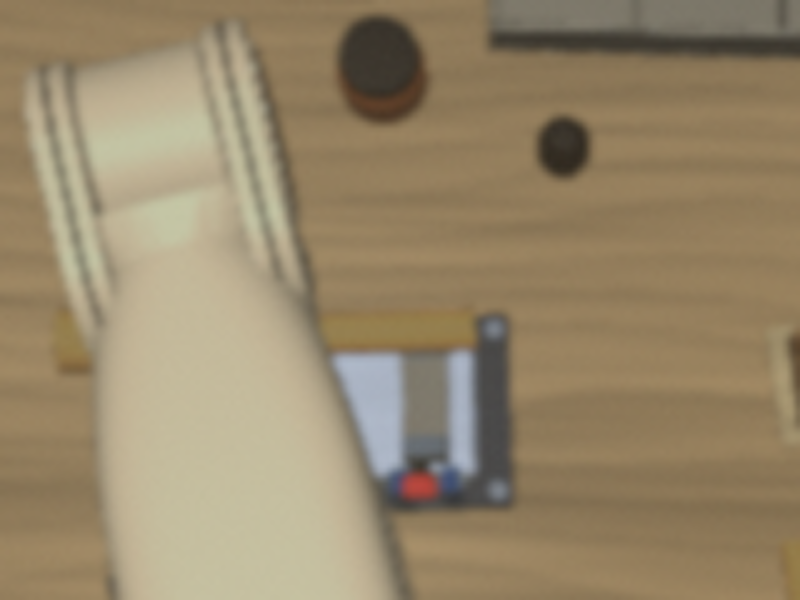

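View pics/side2.png

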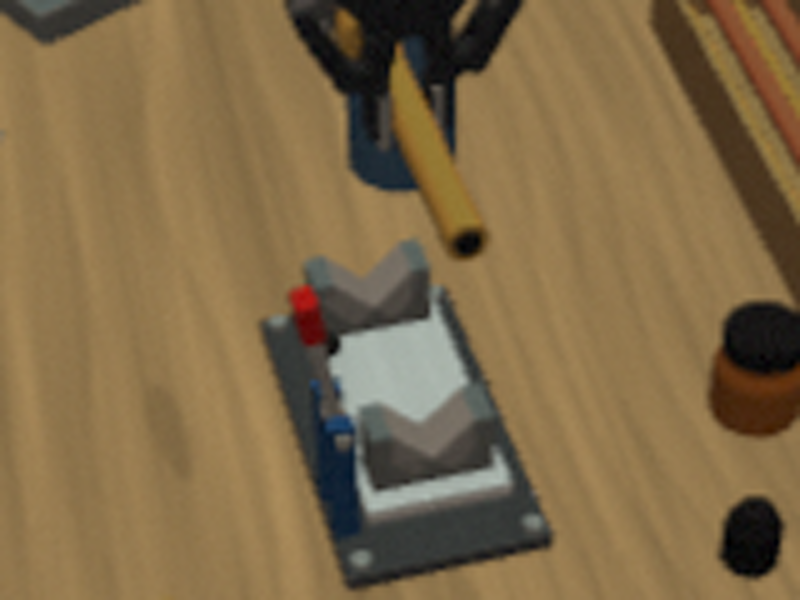

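```bash
python3 - <<'E'
from h import *
np.set_printoptions(precision=4,suppress=True)
t=L("top2");s=L("side2")
z=.239
print("tail top",ray(t,150+477/5,100+331/5,z),"side",ray(s,180+467/5,90+241/5,z),"cup top",ray(t,150+56/5,100+341/5,z))
T=np.array([.5726,.1662]);y=np.radians(3.03);d=np.array([-np.sin(y),np.cos(y)]);print("pred tail",T-.119*d,"cup",T+.116*d)
for n,c in(("top",t),("side",s)):
    W=cloud(c).reshape(-1,3);k=(W[:,2]>.222)&(W[:,2]<.27)&(W[:,1]<.12)&(W[:,1]>0.0)&(W[:,0]>.53)&(W[:,0]<.63)
    P=W[k];print(n,len(P),np.percentile(P,[1,50,99],axis=0))
E
python3 -m crank '[[[5,-9,0,0,255],[2,-4,0,0,255],[0,0,0,0,255]]]'; python3 st.py 559.4 171.8 130 3.1
```

```text
tail top [0.5787 0.0439 0.239 ] side [0.5799 0.045  0.239 ] cup top [0.5666 0.2813 0.239 ]
pred tail [0.5789 0.0474] cup [0.5665 0.282 ]
top 223 [[0.5653 0.0475 0.2376]
 [0.5765 0.0841 0.2489]
 [0.5894 0.1179 0.2556]]
side 209 [[0.563  0.0446 0.2273]
 [0.574  0.0722 0.2471]
 [0.588  0.1179 0.2526]]
clock: 9.18
eef_pos: [0.5584, 0.1707, 0.2203]
tool_rot: [0.69, 0.724, -0.001, -0.006]
ft_force: [-0.9, 0.2, -3.3]
grip_width: 0.0221
t 9.18 tcp [558.387  170.6924 220.32  ] jaw 2.82 toolz [-0.01    0.006  -0.9999] F [-0.87  0.21 -3.32] M [-0.01 -0.08  0.02] w 22.1
tool delta mm [ 0.5  1.9 90.3] turn -0.28
```

```bash
python3 -m crank '[[[2,2,20,-0.3,255],[0,0,30,0,255],[0,0,30,0,255],[0,0,20,0,255],[0,0,0,0,255],[0,0,0,0,255]]]'; python3 st.py 559.3 173 85 3.1
```

```text
clock: 9.93
eef_pos: [0.5614, 0.1735, 0.1204]
tool_rot: [0.688, 0.726, 0.001, -0.004]
ft_force: [-0.2, -1.2, -2.3]
grip_width: 0.0218
t 9.93 tcp [561.3689 173.5065 120.3732] jaw 3.1 toolz [-0.004   0.0071 -1.    ] F [-0.2  -1.22 -2.31] M [ 0.01 -0.   -0.03] w 21.8
tool delta mm [-0.7 -2.  35.4] turn 0.0
```

```bash
python3 -m crank '[[[-1,-2,12,0,255],[0,-1,10,0,255],[0,0,6,0,255],[0,0,0,0,255],[0,0,0,0,255]]]'; python3 st.py 559.3 173 85 3.1;python3 - <<'E'
from workcell import bot
import cv2,pickle
for n,b in(("top",(150,100,160,120)),("side",(200,110,120,90))):
    c=bot.camera(n);pickle.dump(c,open(f"pics/{n}3.pkl","wb"));x,y,w,h=b
    k=800/w
    cv2.imwrite(f"pics/{n}3.png",cv2.resize(c["img"][y:y+h,x:x+w],None,fx=k,fy=k,interpolation=cv2.INTER_CUBIC)[:600])
E
```

```text
clock: 10.55
eef_pos: [0.5596, 0.1728, 0.0928]
tool_rot: [0.688, 0.726, 0.003, -0.003]
ft_force: [-0.5, 0.3, -2.8]
grip_width: 0.0222
t 10.55 tcp [559.5799 172.8392  92.7671] jaw 3.1 toolz [-0.0001  0.0083 -1.    ] F [-0.47  0.27 -2.78] M [-0.03  0.   -0.01] w 22.2
tool delta mm [ 0.1 -0.3  7.8] turn -0.0
```

View pics/top3.png

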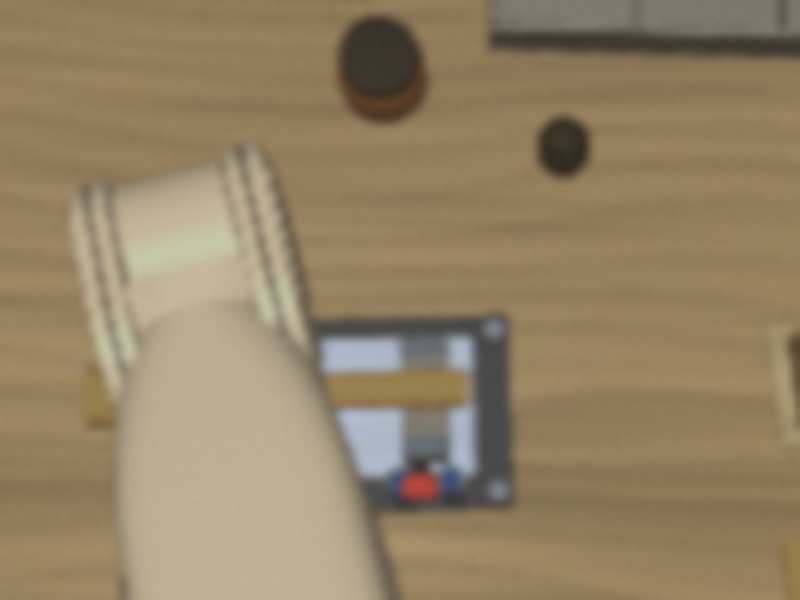

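View pics/side3.png

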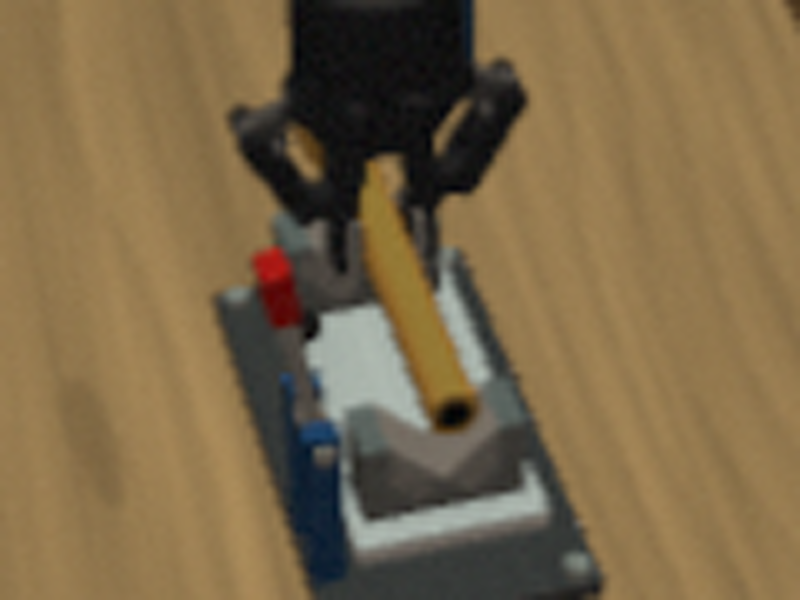

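Run:
```python
from h import *
np.set_printoptions(precision=1,suppress=True)
yaw=np.radians(3.1);ex=np.array([np.cos(yaw),np.sin(yaw)]);ey=np.array([-np.sin(yaw),np.cos(yaw)]);J=np.array([.5597,.1668])
for n in("top","side"):
    c=L(n+"3");W=cloud(c);q=W[...,:2]-J;a=q@ex*1000;b=q@ey*1000;z=W[...,2]*1000
    m=(abs(a)<45)&(b>-125)&(b<-60)
    k=m&(z>96);print(n,"tube a",np.percentile(a[k],[1,50,99]),"b",np.percentile(b[k],[1,99]),"z",np.percentile(z[k],[50,95]))
    for lo in(-120,-100,-80):
        kk=k&(b>lo)&(b<lo+20);print(lo,a[kk].mean(),a[kk].min(),a[kk].max())
    c=L(n+"0");W=cloud(c);q=W[...,:2]-J;a=q@ex*1000;b=q@ey*1000;z=W[...,2]*1000
    m=(a>-45)&(a<45)&(b>-125)&(b<-60)
    k=m&(z>60)&(z<95);print("block a",np.percentile(a[k],[1,99]),"b",np.percentile(b[k],[1,99]))
    m=(abs(a)<45)&(b>30)&(b<90)
    k=m&(z>75)&(z<95);print("cupblock a",np.percentile(a[k],[1,99]),"b",np.percentile(b[k],[1,99]))
```

```text
top tube a [-10.2   0.3  11.6] b [-113.7  -61.5] z [120.3 126.8]
-120 0.2295037596164202 -8.646015324576194 10.603029127744067
-100 -0.042202476750022165 -10.31732416653696 11.384633131590322
-80 -0.11039608656128273 -10.171390462786873 11.74181994208512
block a [-36.7  39. ] b [-100.   -71.2]
cupblock a [-36.6  39.5] b [40.6 70.3]
side tube a [-12.6  -3.1  10.3] b [-115.1  -61.9] z [119.6 124.4]
-120 -1.556064656157579 -12.270135104795001 11.2782541468504
-100 -3.3369743152010045 -12.611194701882292 10.308717320599884
-80 -3.460736520129672 -12.929215713589596 9.522518431760203
block a [-39.2  36.5] b [-102.4  -68.9]
cupblock a [-39.   36.5] b [37.  72.3]
```

Both cameras put the tube within 0.5 mm of the V centre line. Its tail is at jig y = -114.5, which leaves a shoulder gap of about 5.5 mm. I lower it and feel for the bed.

```bash
python3 -m crank '[[[0,0,8,0,255],[0,0,7,0,255],[0,0,6,0,255],[0,0,4,0,255],[0,0,0,0,255],[0,0,0,0,255]]]'; python3 st.py 559.3 173 57 3.1
```

```text
clock: 11.4
eef_pos: [0.5596, 0.1731, 0.066]
tool_rot: [0.688, 0.726, 0.003, -0.003]
ft_force: [0.4, 0.1, -3.8]
grip_width: 0.022
t 11.4 tcp [559.6454 173.1347  65.9669] jaw 3.1 toolz [-0.0001  0.0083 -1.    ] F [ 0.39  0.09 -3.76] M [-0.05  0.03  0.02] w 22.0
tool delta mm [-0.2 -0.4  9. ] turn -0.0
```

```bash
python3 -m crank '[[[0,0,2,0,255],[0,0,1.5,0,255],[0,0,1,0,255],[0,0,0,0,255]]]'; python3 st.py 559.3 173 57 3.1;  python3 -m crank '[[[0,0,1,0,255],[0,0,0,0,255]]]';  python3 -m crank '[[[0,0,1,0,255],[0,0,0,0,255]]]'
```

```text
clock: 11.9
eef_pos: [0.5601, 0.1733, 0.0618]
tool_rot: [0.688, 0.726, 0.004, -0.003]
ft_force: [-0.7, -0.0, -2.9]
grip_width: 0.0222
t 11.9 tcp [560.1342 173.2762  61.7878] jaw 3.1 toolz [ 0.0012  0.0087 -1.    ] F [-0.67 -0.01 -2.93] M [-0.02  0.01  0.  ] w 22.2
tool delta mm [-0.3 -0.9  4.8] turn -0.0
clock: 12.15
eef_pos: [0.5602, 0.1733, 0.0608]
tool_rot: [0.688, 0.726, 0.004, -0.003]
ft_force: [0.4, -0.0, -3.8]
grip_width: 0.0225
clock: 12.4
eef_pos: [0.5602, 0.1733, 0.0598]
tool_rot: [0.688, 0.726, 0.004, -0.002]
ft_force: [0.1, -0.2, -3.8]
grip_width: 0.0224
```

```bash
for i in 1; do python3 -m crank '[[[0,-0.5,1,0,255],[0,0,0,0,255]]]'; done;  python3 -m crank '[[[0,0,1,0,255],[0,0,0,0,255]]]';  python3 st.py 559.3 173 57 3.1
```

```text
clock: 12.65
eef_pos: [0.5596, 0.1733, 0.0587]
tool_rot: [0.688, 0.726, 0.004, -0.003]
ft_force: [-0.2, 0.4, -3.4]
grip_width: 0.0226
clock: 12.9
eef_pos: [0.5596, 0.1733, 0.0576]
tool_rot: [0.688, 0.726, 0.004, -0.003]
ft_force: [-0.7, -0.3, -3.5]
grip_width: 0.0225
t 12.9 tcp [559.6192 173.3011  57.6157] jaw 3.1 toolz [ 0.0013  0.0087 -1.    ] F [-0.71 -0.29 -3.48] M [-0.04  0.03 -0.05] w 22.5
tool delta mm [-0.3 -0.3  0.6] turn -0.0
```

```bash
python3 -m crank '[[[0,0,0.7,0,255],[0,0,0,0,255]]]';python3 st.py 559.3 173 57 3.1
```

```text
clock: 13.15
eef_pos: [0.5596, 0.1733, 0.0569]
tool_rot: [0.688, 0.726, 0.004, -0.003]
ft_force: [0.4, -0.2, -2.9]
grip_width: 0.0222
t 13.15 tcp [559.5865 173.294   56.949 ] jaw 3.09 toolz [ 0.0012  0.0087 -1.    ] F [ 0.38 -0.23 -2.88] M [-0.    0.12  0.  ] w 22.2
tool delta mm [-0.3 -0.3 -0.1] turn -0.01
```

```bash
python3 -m crank '[[[-1.5,0,0,0,255],[-1.5,0,0,0,255],[0,0,0,0,255]]]';python3 st.py 559.3 167 57 3.1; python3 -m crank '[[[-1,0,0,0,255],[0,0,0,0,255]]]';python3 st.py 559.3 167 57 3.1
```

```text
clock: 13.52
eef_pos: [0.5596, 0.1702, 0.057]
tool_rot: [0.688, 0.726, 0.004, -0.003]
ft_force: [0.1, 0.6, -3.1]
grip_width: 0.0224
t 13.53 tcp [559.6313 170.1648  56.9693] jaw 3.09 toolz [ 0.001   0.0088 -1.    ] F [ 0.1   0.63 -3.12] M [-0.08  0.04 -0.12] w 22.4
tool delta mm [-3.1 -0.5 -0.1] turn -0.01
clock: 13.78
eef_pos: [0.5597, 0.169, 0.057]
tool_rot: [0.688, 0.726, 0.004, -0.003]
ft_force: [-1.5, -0.0, -3.5]
grip_width: 0.0224
t 13.78 tcp [559.7084 169.0091  56.9794] jaw 3.09 toolz [ 0.0011  0.0087 -1.    ] F [-1.51 -0.04 -3.54] M [-0.14  0.07 -0.03] w 22.4
tool delta mm [-2.  -0.5 -0. ] turn -0.01
```

```bash
python3 -m crank '[[[-0.7,0,0,0,255],[0,0,0,0,255]]]';python3 -m crank '[[[-0.7,0,0,0,255],[0,0,0,0,255]]]';python3 st.py 559.3 167 57 3.1
```

```text
clock: 14.02
eef_pos: [0.5597, 0.1683, 0.057]
tool_rot: [0.688, 0.726, 0.004, -0.003]
ft_force: [-0.9, -0.5, -3.0]
grip_width: 0.022
clock: 14.28
eef_pos: [0.5598, 0.1675, 0.057]
tool_rot: [0.688, 0.726, 0.004, -0.003]
ft_force: [-0.1, -1.4, -3.8]
grip_width: 0.0228
t 14.28 tcp [559.786  167.5348  56.9595] jaw 3.09 toolz [ 0.0011  0.0087 -1.    ] F [-0.06 -1.38 -3.81] M [-0.05  0.07 -0.05] w 22.8
tool delta mm [-0.5 -0.5 -0. ] turn -0.01
```

```bash
python3 -m crank '[[[-0.7,0,0,0,255],[0,0,0,0,255]]]';python3 st.py 559.3 167 57 3.1
```

```text
clock: 14.52
eef_pos: [0.5598, 0.1668, 0.0569]
tool_rot: [0.688, 0.726, 0.003, -0.003]
ft_force: [-0.4, -0.2, -3.3]
grip_width: 0.0224
t 14.53 tcp [559.8201 166.7692  56.9142] jaw 3.09 toolz [ 0.001   0.0086 -1.    ] F [-0.43 -0.18 -3.26] M [-0.02  0.06  0.04] w 22.4
tool delta mm [ 0.3 -0.5 -0.1] turn -0.01
```

```bash
for i in 1 2 ; do :; done; python3 -m crank '[[[-0.6,0,0,0,255],[0,0,0,0,255]]]' | grep -E "pos|force";python3 -m crank '[[[-0.6,0,0,0,255],[0,0,0,0,255]]]'| grep -E "pos|force"
```

```text
eef_pos: [0.5598, 0.1666, 0.0569]
ft_force: [-0.1, 0.3, -3.1]
eef_pos: [0.5598, 0.1666, 0.0569]
ft_force: [-0.3, 0.8, -3.6]
```

```bash
python3 -m crank '[[[-0.6,0,0,0,255],[0,0,0,0,255]]]' | grep -E "pos|force"
```

```text
eef_pos: [0.5598, 0.1666, 0.0569]
ft_force: [0.2, 1.7, -2.7]
```

```bash
python3 -m crank '[[[-1.5,0,0,0,255]]]' | grep -E "pos|force";python3 st.py; python3 -m crank '[[[-1.5,0,0,0,255]]]' | grep -E "pos|force";python3 st.py
```

```text
eef_pos: [0.5598, 0.1665, 0.057]
ft_force: [-0.7, 8.3, -4.1]
t 15.4 tcp [559.8487 166.5002  56.9738] jaw 3.19 toolz [ 0.0007  0.015  -0.9999] F [-0.75  8.33 -4.15] M [ 1.55  0.26 -0.12] w 22.2
eef_pos: [0.5598, 0.1666, 0.0569]
ft_force: [-1.8, 6.5, -5.4]
t 15.53 tcp [559.8242 166.6101  56.9465] jaw 3.25 toolz [ 0.0004  0.0183 -0.9998] F [-1.78  6.49 -5.43] M [ 1.24  0.14 -0.13] w 22.5
```

```bash
python3 -m crank '[[[0,0,0,0,255]]]' | grep -E "pos|force"; python3 -m crank '[[[-0.3,0,0.7,0,255]]]' | grep -E "pos|force"; python3 -m crank '[[[-0.3,0,0.7,0,255]]]' | grep -E "pos|force";python3 st.py
```

```text
eef_pos: [0.5598, 0.1667, 0.057]
ft_force: [-0.3, 1.8, -2.8]
eef_pos: [0.5599, 0.1667, 0.0568]
ft_force: [-2.4, 3.8, 3.3]
eef_pos: [0.5599, 0.1667, 0.0568]
ft_force: [-3.7, 3.8, 3.1]
t 15.9 tcp [559.8862 166.6644  56.8199] jaw 3.26 toolz [ 0.0011  0.0195 -0.9998] F [-3.68  3.83  3.11] M [ 0.6   0.67 -0.15] w 22.3
```

The stem has reached the bed at TCP z = 56.8, so the axis is about 75.3 mm up and the platen about 17 mm above its lowest. That agrees with the depth image. The moment balance suggests both V-blocks carry load. Next I relieve the side force and give the bedding push.

```bash
python3 -m crank '[[[-0.2,-0.3,0.5,0,255]]]' | grep -E "pos|force";python3 st.py; python3 -m crank '[[[-0.3,-0.2,1.0,0,255]]]' | grep -E "pos|force";python3 st.py
```

```text
eef_pos: [0.5599, 0.1667, 0.0569]
ft_force: [-2.4, 4.1, 1.3]
t 16.02 tcp [559.8814 166.6989  56.8617] jaw 3.26 toolz [ 0.002   0.0201 -0.9998] F [-2.4   4.11  1.31] M [ 0.57  0.35 -0.16] w 22.2
eef_pos: [0.56, 0.1667, 0.0564]
ft_force: [-4.3, 4.2, 5.8]
t 16.15 tcp [559.9995 166.7476  56.4327] jaw 3.27 toolz [ 0.0029  0.0209 -0.9998] F [-4.29  4.18  5.81] M [ 0.67  0.74 -0.18] w 22.2
```

```bash
python3 -m crank '[[[0,-0.8,0.6,0,255]]]' >/dev/null;python3 st.py; python3 -m crank '[[[-0.2,-0.8,0.8,0,255]]]' >/dev/null;python3 st.py
```

```text
t 16.27 tcp [559.9631 166.7416  56.4261] jaw 3.26 toolz [ 0.0048  0.021  -0.9998] F [-1.5   3.61  3.46] M [ 0.46  0.21 -0.19] w 22.7
t 16.4 tcp [560.0066 166.7351  56.43  ] jaw 3.25 toolz [ 0.0068  0.0217 -0.9997] F [-2.26  3.24  5.99] M [ 0.56  0.38 -0.15] w 22.4
```

```bash
python3 -m crank '[[[-0.2,0,1.4,0,255]]]' >/dev/null;python3 st.py; python3 -m crank '[[[-0.2,0,1.7,0,255]]]' >/dev/null;python3 st.py
```

```text
t 16.52 tcp [560.3869 166.813   56.0298] jaw 3.24 toolz [ 0.008   0.0224 -0.9997] F [-6.53  3.16 12.02] M [ 0.45  1.17 -0.34] w 22.1
t 16.65 tcp [560.4031 166.8399  55.9863] jaw 3.23 toolz [ 0.0088  0.0231 -0.9997] F [-7.75  2.74 14.95] M [ 0.32  1.43 -0.31] w 22.4
```

```bash
python3 -m crank '[[[0,-0.3,-0.3,0,255]]]' >/dev/null;python3 st.py; python3 -m crank '[[[-1.3,-0.3,0,0,255]]]' >/dev/null;python3 st.py; python3 -m crank '[[[-0.6,-0.6,1.0,0,255]]]' >/dev/null;python3 st.py
```

```text
t 16.77 tcp [560.2215 166.7409  56.346 ] jaw 3.23 toolz [ 0.0093  0.023  -0.9997] F [-0.24  3.63 -3.75] M [ 0.48 -0.09 -0.18] w 22.2
t 16.9 tcp [560.2647 166.713   56.3446] jaw 3.25 toolz [ 0.0098  0.0259 -0.9996] F [-1.27 10.51  0.83] M [ 1.61  0.26 -0.38] w 22.5
t 17.02 tcp [560.2643 166.8479  56.2062] jaw 3.27 toolz [ 0.0112  0.0273 -0.9996] F [-3.85  3.12 11.11] M [ 0.42  0.74 -0.25] w 22.5
```

```bash
python3 -m crank '[[[-0.4,-0.4,1.0,0,255]]]' >/dev/null;python3 st.py;python3 -m crank '[[[-0.3,-0.2,0.9,0,255]]]' >/dev/null;python3 st.py; python3 -m crank '[[[0,0,0,0,255]]]' >/dev/null;python3 st.py; python3 -m crank '[[[0,0,0,0,170]]]' >/dev/null;python3 st.py;python3 -m crank '[[[0,0,0,0,150],[0,0,0,0,120]]]' >/dev/null;python3 st.py
```

```text
t 17.15 tcp [560.2674 166.8423  56.2024] jaw 3.27 toolz [ 0.0124  0.0282 -0.9995] F [-3.75  4.12 10.32] M [ 0.5   0.89 -0.31] w 22.2
t 17.27 tcp [560.2969 166.8786  56.2321] jaw 3.28 toolz [ 0.0132  0.0289 -0.9995] F [-4.11  3.91  7.37] M [ 0.46  0.86 -0.26] w 22.4
t 17.4 tcp [560.2992 166.8573  56.2847] jaw 3.27 toolz [ 0.0133  0.0289 -0.9995] F [-1.37  4.14  0.33] M [ 0.51  0.33 -0.26] w 22.4
t 17.52 tcp [560.5144 165.8285  55.7983] jaw 3.26 toolz [ 0.0136  0.0267 -0.9996] F [-0.22  0.04 -0.54] M [-0.09 -0.04  0.02] w 28.3
t 17.77 tcp [560.7921 164.3085  54.9204] jaw 3.22 toolz [ 0.0134  0.0242 -0.9996] F [ 0.23 -0.17  0.63] M [-0.03  0.05 -0.02] w 45.4
```

```bash
python3 -m crank '[[[0,0,-4,0,100],[0,0,-12,0,100],[0,0,-25,0,100],[0,0,-35,0,100],[0,0,-45,0,100],[0,0,-45,0,100],[0,0,-30,0,100],[0,0,0,0,100]]]' ;python3 st.py
```

```text
clock: 18.77
eef_pos: [0.5585, 0.1587, 0.2626]
tool_rot: [0.687, 0.727, 0.015, -0.002]
ft_force: [0.4, 0.5, -0.4]
grip_width: 0.0516
t 18.77 tcp [558.4556 158.7293 262.563 ] jaw 3.2 toolz [ 0.0185  0.024  -0.9995] F [ 0.44  0.5  -0.43] M [-0.03  0.04  0.02] w 51.6
```

```bash
python3 st.py 449.5 75.7 260 3.1; python3 -m crank '[[[-15,-20,0,0,255],[-18,-25,0,0,255],[-18,-25,0,0,255],[-18,-25,0,0,255],[-8,-12,0,0,255],[0,0,0,0,255],[0,0,0,0,255]]]' ;python3 st.py 449.5 75.7 260 3.1;python3 - <<'E'
from workcell import bot
import cv2,pickle
for n,b in(("top",(160,130,120,90)),("side",(200,110,120,90))):
    c=bot.camera(n);pickle.dump(c,open(f"pics/{n}4.pkl","wb"));x,y,w,h=b
    k=800/w
    cv2.imwrite(f"pics/{n}4.png",cv2.resize(c["img"][y:y+h,x:x+w],None,fx=k,fy=k,interpolation=cv2.INTER_CUBIC)[:600])
E
```

```text
t 18.77 tcp [558.4556 158.7293 262.563 ] jaw 3.2 toolz [ 0.0185  0.024  -0.9995] F [ 0.44  0.5  -0.43] M [-0.03  0.04  0.02] w 51.6
tool delta mm [ -76.8 -113.4   -1.4] turn 0.1
clock: 19.65
eef_pos: [0.4516, 0.0739, 0.2546]
tool_rot: [0.687, 0.727, 0.013, -0.003]
ft_force: [0.7, -0.7, 0.9]
grip_width: 0.0001
t 19.65 tcp [451.582   73.9406 254.5686] jaw 3.26 toolz [ 0.0142  0.0231 -0.9996] F [ 0.65 -0.69  0.88] M [-0.06 -0.02  0.01] w 0.1
tool delta mm [ 2.  -1.9 -5.4] turn 0.16
```

View pics/top4.png

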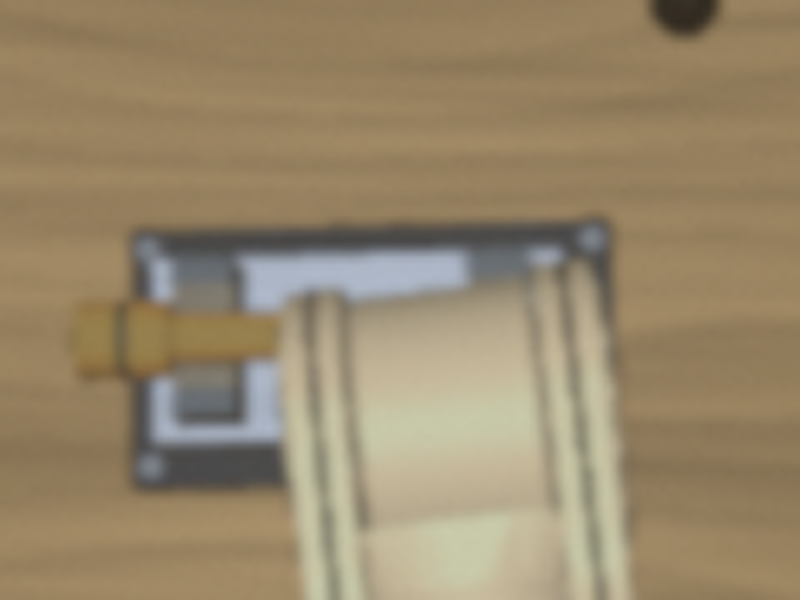

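View pics/side4.png

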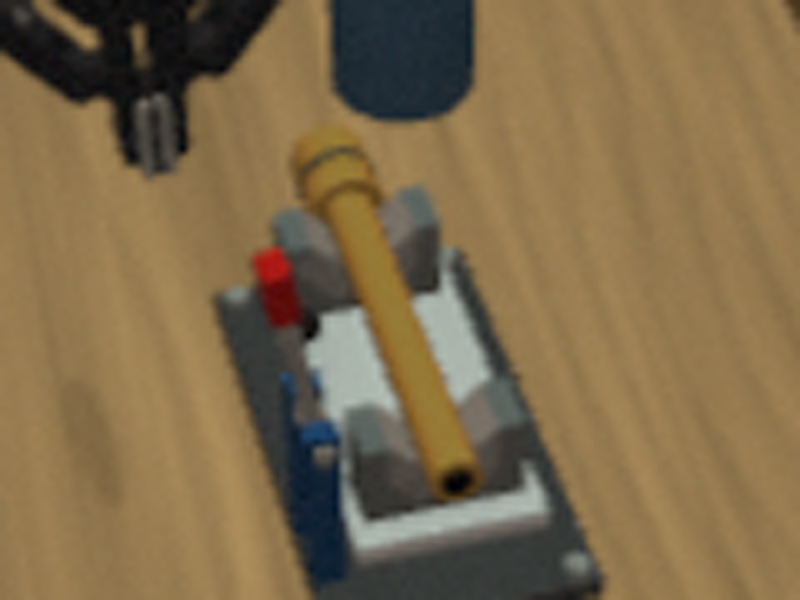

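The stem lies in both V's. The cup shoulder (top px ≈(173,340)) is at the outer edge of the block at px ≈178, with no visible gap. The strap is still upright, its red grip at side px (275,285). I now go down behind the strap with the fingers shut.

```bash
python3 st.py 449.5 75.7 163 3.1; python3 -m crank '[[[1,-1,20,0,255],[0,0,30,0,255],[0,0,25,0,255],[0,0,10,0,255],[0,0,0,0,255],[0,0,0,0,255]]]' ;python3 st.py 449.5 75.7 163 3.1;python3 - <<'E'
from workcell import bot
import cv2,pickle
for n,b in(("side",(200,110,120,90)),):
    c=bot.camera(n);pickle.dump(c,open(f"pics/{n}5.pkl","wb"));x,y,w,h=b
    k=800/w
    cv2.imwrite(f"pics/{n}5.png",cv2.resize(c["img"][y:y+h,x:x+w],None,fx=k,fy=k,interpolation=cv2.INTER_CUBIC)[:600])
E
```

```text
t 19.75 tcp [451.5969  73.9984 254.4871] jaw 3.28 toolz [ 0.0138  0.0229 -0.9996] F [ 0.27 -0.34  0.1 ] M [-0.01 -0.   -0.01] w 0.0
tool delta mm [-0.2 -3.4 91.5] turn 0.18
clock: 20.5
eef_pos: [0.4565, 0.0797, 0.1683]
tool_rot: [0.685, 0.728, 0.015, -0.002]
ft_force: [-0.3, -0.1, 1.0]
grip_width: -0.0002
t 20.5 tcp [456.535   79.6748 168.2679] jaw 3.47 toolz [ 0.0179  0.0241 -0.9995] F [-0.33 -0.13  1.04] M [-0.03  0.06 -0.01] w -0.2
tool delta mm [-3.7 -7.4  5. ] turn 0.37
```

View pics/side5.png

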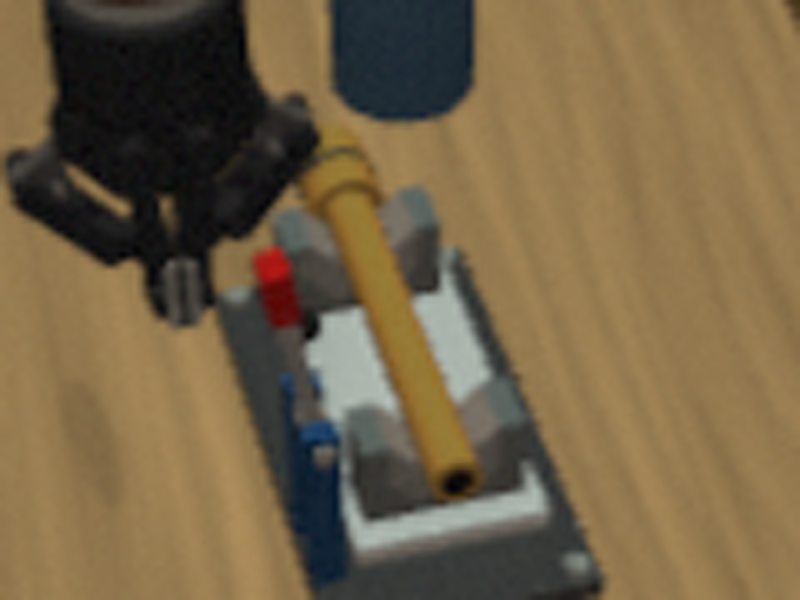

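```bash
cat >> st.py <<'E'
y=np.radians(3.1);q=p[:2]-[559.7,166.8];print("jig a,b",(q@[np.cos(y),np.sin(y)]).round(1),(q@[-np.sin(y),np.cos(y)]).round(1))
E
python3 -m crank '[[[-3.5,5,0,0,255],[0,5,0,0,255],[0,4,0,0,255],[0,0,0,0,255]]]' ;python3 st.py; python3 -m crank '[[[0,4,0,0,255],[0,4,0,0,255]]]' ;python3 st.py
```

```text
clock: 21.05
eef_pos: [0.4735, 0.0768, 0.1707]
tool_rot: [0.685, 0.728, 0.017, -0.0]
ft_force: [-0.8, 0.5, -0.1]
grip_width: -0.0
t 21.05 tcp [473.4815  76.8431 170.6511] jaw 3.44 toolz [ 0.0227  0.0247 -0.9994] F [-0.83  0.49 -0.13] M [-0.01  0.   -0.05] w -0.0
jig a,b -91.0 -85.2
clock: 21.3
eef_pos: [0.4813, 0.0773, 0.1708]
tool_rot: [0.685, 0.728, 0.016, -0.001]
ft_force: [-0.8, -0.1, 0.4]
grip_width: 0.0001
t 21.3 tcp [481.2607  77.3295 170.7779] jaw 3.45 toolz [ 0.0217  0.0247 -0.9995] F [-0.77 -0.12  0.42] M [-0.07  0.12  0.  ] w 0.1
jig a,b -83.2 -85.1
```

```bash
python3 -m crank '[[[0,4,0,0,255],[0,4,0,0,255]]]' ;python3 st.py;python3 -m crank '[[[0,4,0,0,255],[0,4,0,0,255]]]' ;python3 st.py
```

```text
clock: 21.55
eef_pos: [0.4897, 0.0779, 0.1709]
tool_rot: [0.685, 0.728, 0.016, -0.001]
ft_force: [-0.9, 0.3, 0.4]
grip_width: -0.0002
t 21.55 tcp [489.6662  77.8535 170.8657] jaw 3.45 toolz [ 0.0213  0.0247 -0.9995] F [-0.94  0.3   0.43] M [-0.05  0.11  0.02] w -0.2
jig a,b -74.7 -85.0
clock: 21.8
eef_pos: [0.4982, 0.0783, 0.171]
tool_rot: [0.685, 0.728, 0.016, -0.001]
ft_force: [-0.6, -0.2, 0.3]
grip_width: 0.0001
t 21.8 tcp [498.2354  78.3447 170.9889] jaw 3.45 toolz [ 0.0212  0.0245 -0.9995] F [-0.57 -0.16  0.3 ] M [-0.07  0.1   0.01] w 0.1
jig a,b -66.2 -85.0
```

```bash
cat > pic.py <<'E'
import sys
from workcell import bot
import cv2,pickle
k=sys.argv[1]
for n,b in(("side",(200,110,120,90)),("top",(160,130,120,90))):
    if n not in sys.argv[2:]: continue
    c=bot.camera(n);pickle.dump(c,open(f"pics/{n}{k}.pkl","wb"));x,y,w,h=b
    cv2.imwrite(f"pics/{n}{k}.png",cv2.resize(c["img"][y:y+h,x:x+w],None,fx=800/w,fy=800/w,interpolation=cv2.INTER_CUBIC)[:600])
E
python3 pic.py 6 side
```

```text
(no output)
```

View pics/side6.png

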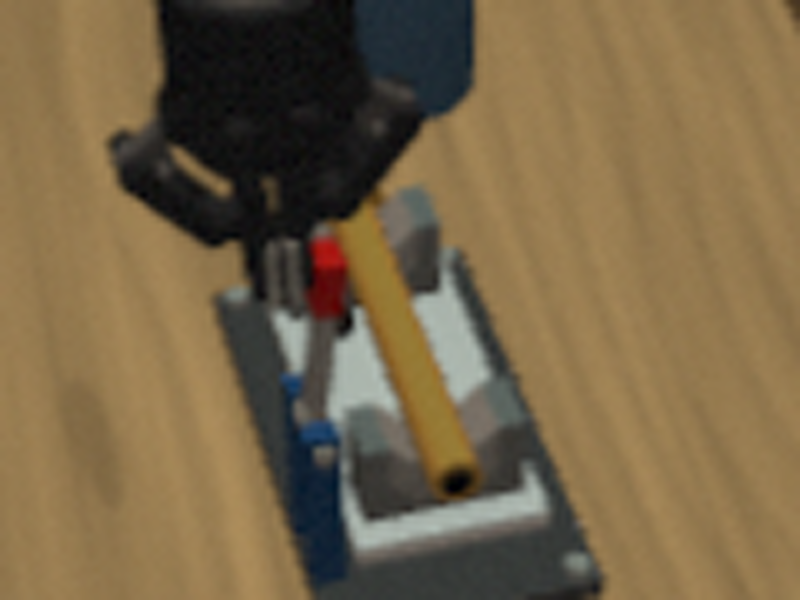

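The fingertips bear on the red grip (side px (327,275)) and the strap has gone past upright. I keep pushing gently.

```bash
python3 -m crank '[[[0,5,0,0,255],[0,5,0,0,255],[0,5,0,0,255]]]' ;python3 st.py; python3 -m crank '[[[0,5,0,0,255],[0,5,0,0,255]]]' ;python3 st.py;python3 pic.py 7 side
```

```text
clock: 22.22
eef_pos: [0.5145, 0.0793, 0.1711]
tool_rot: [0.685, 0.728, 0.016, -0.001]
ft_force: [-0.0, -0.7, 0.7]
grip_width: -0.0003
t 22.23 tcp [514.4508  79.3436 171.1242] jaw 3.45 toolz [ 0.0213  0.0246 -0.9995] F [-0.01 -0.71  0.72] M [-0.01  0.08  0.02] w -0.3
jig a,b -49.9 -84.9
clock: 22.48
eef_pos: [0.5253, 0.08, 0.1714]
tool_rot: [0.685, 0.728, 0.016, -0.001]
ft_force: [0.8, 0.4, 0.0]
grip_width: 0.0002
t 22.48 tcp [525.2891  80.0147 171.3592] jaw 3.45 toolz [ 0.0214  0.0246 -0.9995] F [0.84 0.38 0.02] M [-0.04  0.09 -0.06] w 0.2
jig a,b -39.1 -84.8
```

View pics/side7.png

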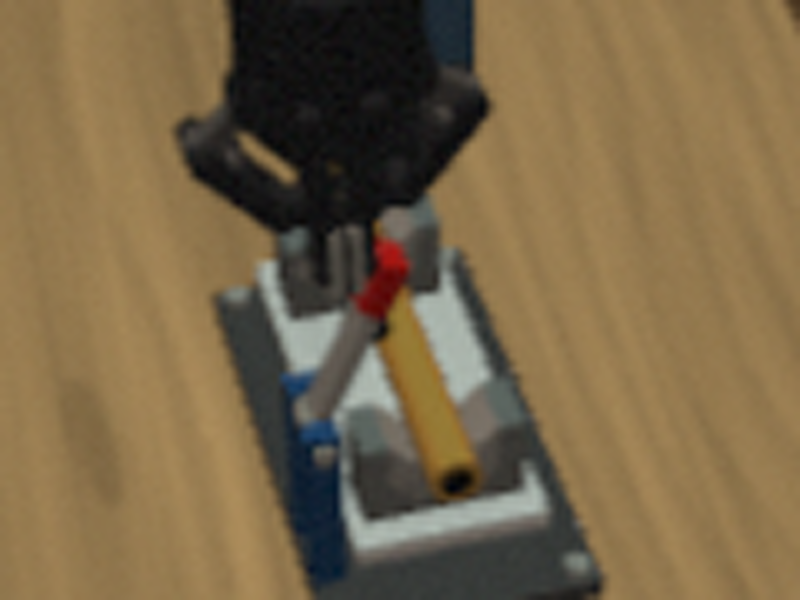

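The strap now leans at about 1 rad, so it should sink by its own weight. I raise the fingers and wait.

```bash
python3 -m crank '[[[0,-5,-10,0,255],[0,0,-10,0,255],[0,0,0,0,255],[0,0,0,0,255],[0,0,0,0,255],[0,0,0,0,255],[0,0,0,0,255],[0,0,0,0,255]]]' ;python3 pic.py 8 side
```

```text
clock: 23.52
eef_pos: [0.5202, 0.0793, 0.193]
tool_rot: [0.685, 0.728, 0.017, -0.0]
ft_force: [0.2, -0.6, -0.4]
grip_width: -0.0001
```

View pics/side8.png

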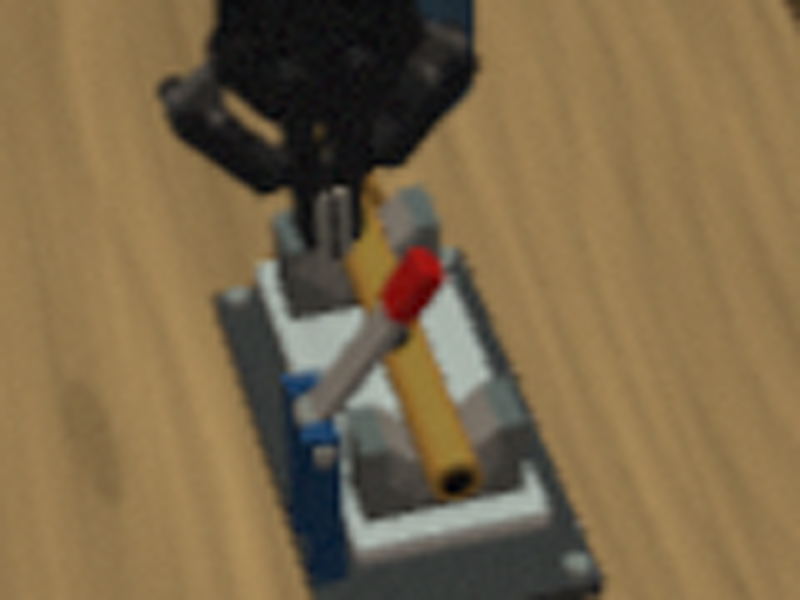

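```bash
python3 -m crank '[[[0,5,-15,0,255],[0,20,-5,0,255],[0,25,0,0,255],[0,15,0,0,255],[0,0,0,0,255],[0,0,0,0,255],[0,0,0,0,255],[0,0,0,0,255]]]' ;python3 st.py 588.3 83.2 140 3.1;python3 pic.py 9 side
```

```text
clock: 24.58
eef_pos: [0.584, 0.0826, 0.2145]
tool_rot: [0.685, 0.728, 0.016, -0.001]
ft_force: [-0.5, -0.2, 0.3]
grip_width: 0.0003
t 24.57 tcp [584.0379  82.5907 214.5133] jaw 3.47 toolz [ 0.0201  0.0245 -0.9995] F [-0.52 -0.17  0.31] M [-0.07  0.04 -0.01] w 0.3
tool delta mm [-1.4  2.7 74.6] turn 0.37
jig a,b 19.7 -85.4
```

View pics/side9.png

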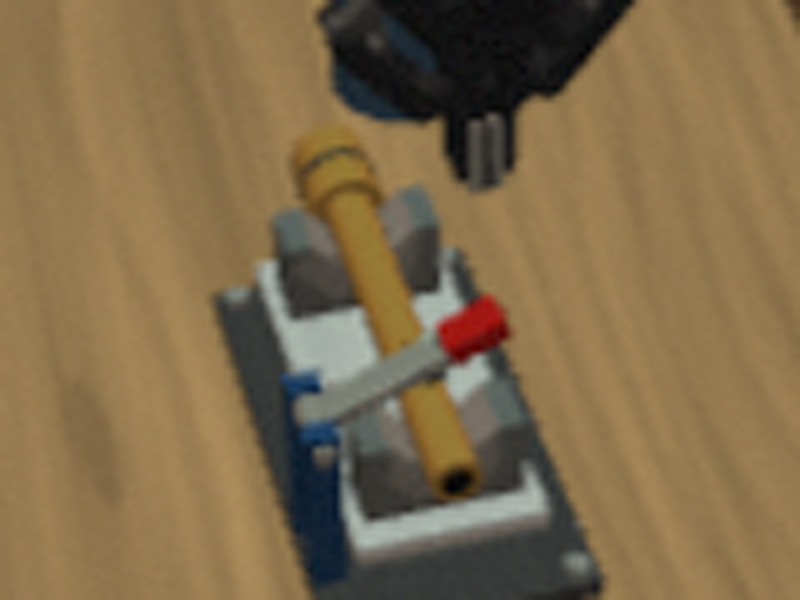

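The strap is sinking slowly towards the tube, with the red grip at side px (472,330). I wait for it to arrive.

```bash
python3 -m crank '[[[-1,3,15,0,255],[0,0,15,0,255],[0,0,0,0,255],[0,0,0,0,255],[0,0,0,0,255],[0,0,0,0,255],[0,0,0,0,255],[0,0,0,0,255]]]' ;python3 st.py 588.3 83.2 140 3.1;python3 pic.py 10 side top
```

```text
clock: 25.62
eef_pos: [0.5877, 0.0825, 0.1826]
tool_rot: [0.685, 0.728, 0.016, -0.001]
ft_force: [-0.8, -1.1, -0.3]
grip_width: -0.0002
t 25.62 tcp [587.6973  82.5415 182.6141] jaw 3.47 toolz [ 0.0202  0.0245 -0.9995] F [-0.76 -1.07 -0.3 ] M [-0.04  0.06  0.01] w -0.2
tool delta mm [-0.4 -0.3 42.6] turn 0.37
jig a,b 23.4 -85.6
```

View pics/side10.png

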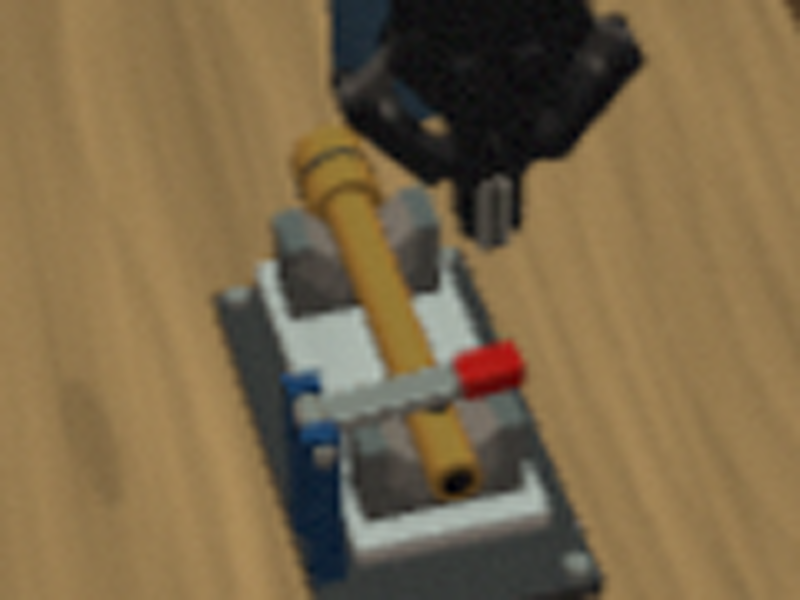

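```bash
python3 -m crank '[[[0,0,15,0,255],[0,0,15,0,255],[0,0,10,0,255],[0,0,3,0,255],[0,0,0,0,255],[0,0,0,0,255],[0,0,0,0,255],[0,0,0,0,255]]]' ;python3 st.py 588.3 83.2 112 3.1;python3 pic.py 11 side
```

```text
clock: 26.72
eef_pos: [0.5883, 0.0836, 0.1361]
tool_rot: [0.685, 0.728, 0.015, -0.001]
ft_force: [-0.3, 0.4, -0.1]
grip_width: 0.0003
t 26.73 tcp [588.3421  83.6054 136.0503] jaw 3.47 toolz [ 0.0193  0.0244 -0.9995] F [-0.31  0.42 -0.12] M [-0.03  0.01  0.03] w 0.3
tool delta mm [-1.  -0.6 24. ] turn 0.37
jig a,b 24.1 -84.6
```

View pics/side11.png

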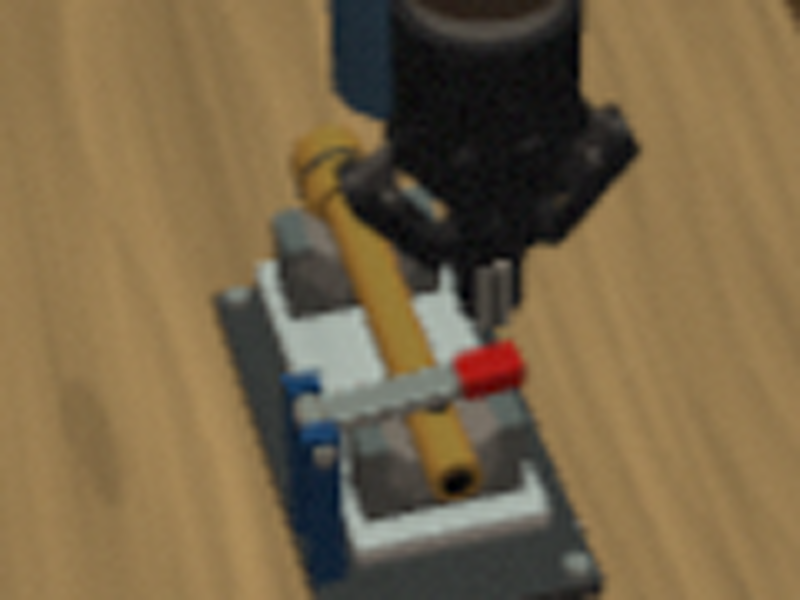

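The strap has not moved since the last picture, so it lies on the stem. I descend onto the grip, feeling for contact.

```bash
python3 -m crank '[[[-0.5,0,8,0,255],[0,0,6,0,255],[0,0,3,0,255],[0,0,0,0,255]]]' ;python3 st.py 588.3 83.2 112 3.1; python3 -m crank '[[[0,0,2,0,255],[0,0,1,0,255]]]';python3 -m crank '[[[0,0,1,0,255]]]'; python3 st.py
```

```text
clock: 27.28
eef_pos: [0.5885, 0.0835, 0.1176]
tool_rot: [0.685, 0.728, 0.015, -0.001]
ft_force: [-0.0, 0.1, 0.1]
grip_width: -0.0002
t 27.27 tcp [588.5106  83.4752 117.5966] jaw 3.47 toolz [ 0.0189  0.0243 -0.9995] F [-0.04  0.06  0.07] M [ 0.02  0.03 -0.02] w -0.2
tool delta mm [-0.4 -0.3  5.6] turn 0.37
jig a,b 24.3 -84.8
clock: 27.52
eef_pos: [0.5887, 0.0836, 0.1146]
tool_rot: [0.685, 0.728, 0.015, -0.001]
ft_force: [-0.3, 0.2, -0.6]
grip_width: 0.0001
clock: 27.65
eef_pos: [0.5888, 0.0836, 0.1136]
tool_rot: [0.685, 0.728, 0.016, -0.001]
ft_force: [-0.5, 0.8, -0.8]
grip_width: 0.0
t 27.65 tcp [588.8059  83.637  113.6239] jaw 3.47 toolz [ 0.0194  0.0244 -0.9995] F [-0.54  0.76 -0.81] M [-0.02  0.01 -0.02] w 0.0
jig a,b 24.6 -84.6
```

```bash
python3 -m crank '[[[0,0,0.8,0,255]]]' | grep -E "pos|force";python3 -m crank '[[[0,0,0.8,0,255]]]'| grep -E "pos|force";python3 -m crank '[[[0,0,0.6,0,255]]]'| grep -E "pos|force"
```

```text
eef_pos: [0.5889, 0.0837, 0.1128]
ft_force: [0.6, 0.1, -0.6]
eef_pos: [0.589, 0.0837, 0.1121]
ft_force: [1.0, -0.5, 0.6]
eef_pos: [0.589, 0.0837, 0.1115]
ft_force: [-0.3, 0.8, 0.3]
```

```bash
python3 -m crank '[[[0,0,0.6,0,255]]]' | grep -E "pos|force";python3 -m crank '[[[0,0,0.6,0,255]]]'| grep -E "pos|force"
```

```text
eef_pos: [0.5891, 0.0837, 0.111]
ft_force: [-0.5, 0.1, 1.4]
eef_pos: [0.5892, 0.0837, 0.1107]
ft_force: [-2.4, -1.3, 3.4]
```

```bash
python3 -m crank '[[[0,0,0.6,0,255]]]' | grep -E "pos|force"
```

```text
eef_pos: [0.5893, 0.0837, 0.1106]
ft_force: [-0.7, -0.6, 4.4]
```

```bash
python3 -m crank '[[[0,0,1.1,0,255]]]' | grep -E "pos|force";python3 -m crank '[[[0,0,1.2,0,255]]]'| grep -E "pos|force"; python3 st.py
```

```text
eef_pos: [0.5893, 0.0837, 0.1102]
ft_force: [-2.2, -0.8, 7.1]
eef_pos: [0.5894, 0.0837, 0.1101]
ft_force: [-3.7, -1.9, 9.3]
t 28.65 tcp [589.4161  83.7191 110.0795] jaw 3.46 toolz [ 0.0222  0.0246 -0.9995] F [-3.65 -1.86  9.29] M [-0.08  0.69 -0.08] w 0.2
jig a,b 25.2 -84.6
```

```bash
python3 -m crank '[[[0,0,1.1,0,255]]]' | grep -E "pos|force";python3 -m crank '[[[0,0,1.1,0,255]]]'| grep -E "pos|force"; python3 -m crank '[[[0,0,1.1,0,255]]]'| grep -E "pos|force"; python3 -m crank '[[[0,0,-1,0,255],[0,0,-5,0,255],[0,0,-15,0,255],[0,0,-30,0,255],[0,0,-40,0,255],[0,0,-40,0,255],[0,0,0,0,255]]]'; python3 st.py
```

```text
eef_pos: [0.5894, 0.0837, 0.1101]
ft_force: [-2.8, -0.5, 7.3]
eef_pos: [0.5894, 0.0837, 0.1101]
ft_force: [-4.0, -0.6, 7.7]
eef_pos: [0.5894, 0.0837, 0.1101]
ft_force: [-3.6, -0.8, 7.0]
clock: 29.9
eef_pos: [0.5866, 0.0805, 0.2476]
tool_rot: [0.685, 0.728, 0.018, 0.001]
ft_force: [0.6, -0.3, 0.0]
grip_width: -0.0002
t 29.9 tcp [586.5531  80.457  247.6195] jaw 3.46 toolz [ 0.0258  0.025  -0.9994] F [ 0.56 -0.28  0.03] M [-0.03 -0.01 -0.04] w -0.2
jig a,b 22.1 -87.7
```

The press held at 7 to 9 N on the grip. Now I clear the view and check.

```bash
python3 -m crank '[[[-15,0,-5,0,255],[-35,0,0,0,255],[-45,-10,0,0,255],[-45,-20,0,0,255],[-45,-20,0,0,255],[-45,-20,0,0,255],[-30,-10,0,0,255],[0,0,0,0,255],[0,0,0,0,255]]]'; python3 pic.py 12 side top
python3 - <<'E'
from h import *
import cv2
np.set_printoptions(precision=1,suppress=True)
for n in("top","side"):
    c=L(n+"12")
    cv2.imwrite(f"pics/{n}12f.png",c["img"])
    yaw=np.radians(3.1);ex=np.array([np.cos(yaw),np.sin(yaw)]);ey=np.array([-np.sin(yaw),np.cos(yaw)]);J=np.array([.5597,.1668])
    W=cloud(c);q=W[...,:2]-J;a=q@ex*1000;b=q@ey*1000;z=W[...,2]*1000
    for lo in range(-115,120,15):
        k=(abs(a)<20)&(b>lo)&(b<lo+15)&(z>76);print(lo+7,np.percentile(a[k],[2,98]).mean().round(1),np.percentile(z[k],[50,95]),end=" | ")
    k=(abs(a)<24)&(b>60)&(z>84);print("\ncup end",np.percentile(b[k],[99]))
    k=(abs(a)<13)&(b<-50)&(z>78)&(z<95);print("tail",np.percentile(b[k],[1]))
E
```

```text
clock: 31.02
eef_pos: [0.5156, -0.1975, 0.238]
tool_rot: [0.686, 0.727, 0.014, -0.004]
ft_force: [-0.1, -0.3, 0.9]
grip_width: -0.0004
-108 0.1 [85.6 91.5] | -93 -0.2 [103.7 112.8] | -78 0.7 [104.3 111.9] | -63 0.2 [84.7 90.9] | -48 0.8 [84.4 91.2] | -33 1.0 [84.3 90.2] | -18 1.5 [84.8 89.6] | -3 1.4 [85.3 91.1] | 12 0.2 [85.  90.6] | 27 0.9 [84.9 91.5] | 42 -3.7 [85.8 92.6] | 57 0.0 [83.7 89.9] | 72 0.3 [88.1 96.1] | 87 0.8 [90.6 96.9] | 102 1.0 [90.6 95.9] | 117 2.1 [87.1 97.3] | 
cup end [638.9]
tail [-119.7]Traceback (most recent call last):
  File "<stdin>", line 10, in <module>
    return _quantile_unchecked(
        a, q, axis, out, overwrite_input, method, keepdims, weights)
    return _ureduce(a,
                    func=_quantile_ureduce_func,
    ...<5 lines>...
                    overwrite_input=overwrite_input,
                    method=method)
    r = func(a, **kwargs)
    result = _quantile(arr,
                       quantiles=q,
    ...<2 lines>...
                       out=out,
                       weights=wgt)
    slices_having_nans = np.isnan(arr[-1, ...])
                                  ~~~^^^^^^^^^
IndexError: index -1 is out of bounds for axis 0 with size 0
```

View pics/top12.png

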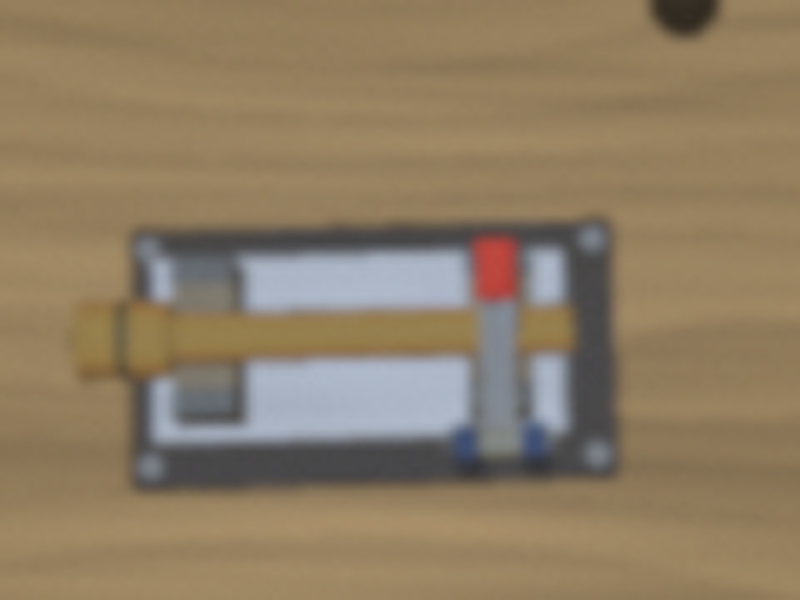

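View pics/side12.png

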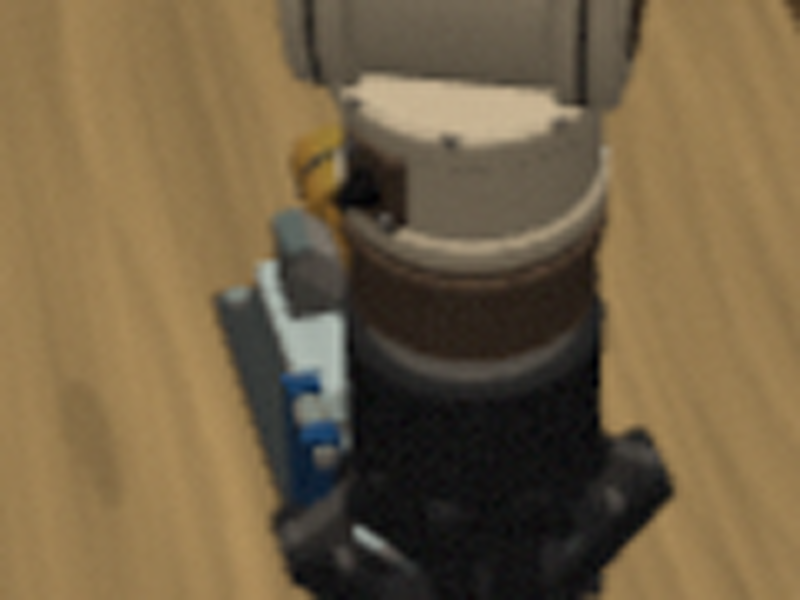

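View pics/side12f.png

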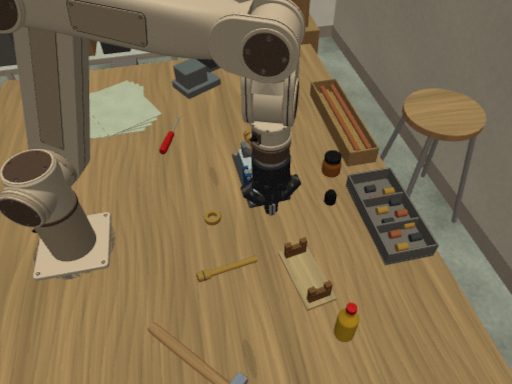

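Run:
```python
from h import *
import cv2
c=L("top12")
y=np.radians(3.1);ex=np.array([np.cos(y),np.sin(y),0]);ey=np.array([-np.sin(y),np.cos(y),0]);J=np.array([.5597,.1668,0])
for nm,a,b,z in(("horn edge far",.03,.07,.083),("horn edge near",-.03,.07,.083),("shoulder rim +x",.019,.07,.075),("shoulder rim -x",-.019,.07,.075),("shoulder rim +x gap2",.019,.072,.075)):
    u,v=proj(c,J+a*ex+b*ey+np.array([0,0,z]));print(nm,((u-160)*800/120).round(1),((v-130)*800/120).round(1))
im=c["img"][160:200,165:205];cv2.imwrite("pics/gap.png",cv2.resize(im,None,fx=15,fy=15,interpolation=cv2.INTER_CUBIC))
```

```text
horn edge far 165.3 274.5
horn edge near 166.5 400.1
shoulder rim +x 167.9 300.2
shoulder rim -x 168.7 379.2
shoulder rim +x gap2 163.7 300.3
```

View pics/gap.png

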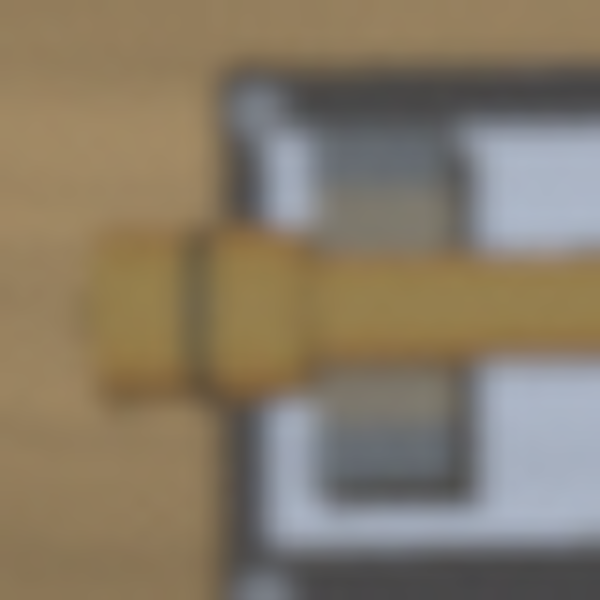

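The cup's rim meets the block's outer edge at crop px x≈310–318, flush within about a pixel. The stem is level and the strap lies on it, so I hand the job in.

```bash
python3 -c "
from workcell import bot
print(bot.job_done())"; python3 st.py
```

```text
the job is handed in; nothing more can be done
None
the job is handed in; nothing more can be done
```

I put the larger brass stem in both V-blocks, closed the strap clamp on it and pressed it down. I handed the job in at about 31 s of the 72 s allowed; it reports no verdict.

- **Stem:** I lowered it until I felt the bed, which put the platen about 17 mm above its lowest. I drew the shoulder against the block face with up to 10.5 N, then bedded the stem with the fingers still on it. The push was mostly 7 to 11 N and rose briefly to about 15 N, somewhat above the 10 N asked for.
- **Strap:** I pushed it gently past upright and it sank onto the stem by itself. I then pressed the red grip with 7 to 9 N, about 10 to 13 N at the foot, and left the strap lying on the stem.

**Last checks:**
- From the top camera, the stem is level and centred and the strap rests on it. Its tail is at -119.7 mm in the jig's y, where -120 is ideal.
- The shoulder looks flush with the block. One pixel is about 3 mm there, so "no gap" rests mainly on the contact force I felt. After the last push the gripper position had moved 0.1 to 0.25 mm along the stem while the tool tilted slightly.
- The bystanders I could see were where they started, and the arm was touching nothing.
- In the final side view the arm hid most of the jig, so its depth check failed. The last clear side view, just before the press, showed the strap on the stem.

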